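# Clamp a circuit board under the sprung arm of a tilted stand

## Task

Set the small green circuit board up for touch-up on the tilted board stand: swing the stand's sprung hold-down arm back past its centre so that it stands back by itself, then lay the board on the two rails, components up and flat, bare end up the slope, its crowded short edge down against the ledge and its sides between the ledge's ears. Then bring the arm over by its round grip and ease it down, without letting it snap, so that its rubber foot bears on the bare part of the board, and let go. Leave the other things on the bench where they are.

Things in the scene. Friction and masses are not known exactly. Their poses are not given: they have to be found in the camera images.
- board: the loose green circuit board with components on top; bare board 52 (its x) x 48 (its y) x 2 mm, components rise to 9 mm over the underside, about 20 g. Origin: centre of the underside; z out of the component face. It starts component side up on the lid of a round tin and overhangs it all round. Grip it across the 48 mm, by the two 52 mm edges.
- bare_end (a point): the clear spot near the board's bare end, where the foot is to bear: on the component face 17 mm from the middle towards the board's own -x. The outer third at this end has only a few tiny chips; the end at +x carries the crystal and most of the round white capacitors. At the start this end points roughly away from the robot.
- bed: the stand's sloping grey metal bed. Origin: centre of the board's seat, level with the tops of two black rails; x runs up the slope (30 degrees, rising away from the robot towards its right), y across, z square off the bed. A board lying home has its origin here (3 mm slack sideways), its z along the bed's z and its own x straight down the slope (bare end up). Rails: 6 mm wide, at y = +-14 mm, 12 mm above the bed plate.
- stand: the whole board stand, fixed to the bench, 176 x 126 mm, bed plate x -42 to +98, y +-58 mm in the bed's frame; place and turn vary. Origin: centre of its underside, x the level direction in which the bed rises. The arm's hinge bracket is at bed x 64 to 90, y +-14, up to z = 28 mm, with a spring and a crank beside it, out to y = +26 and up to z = 45 mm.
- ledge (a point): middle of the face of the steel ledge across the bed's lower end that the board's lower short edge rests against: in the bed's frame the face is at x = -26 mm up to z = +2 mm; above that a lip flares outward to x = -32, z = +7 mm. Its two ears run up to x = -20 mm with inner faces at y = +-27 mm, tops at z = +5 mm.
- holddown (a joint): the hinged hold-down arm: angle in rad, 0 = right down with no board under it, about 0.06 when its foot bears on a board, 1.75 = back against its stop, about square off the bed, leaving the seat free. A tension spring crosses the hinge at about 0.87: below that it pulls the arm down, above that it pulls it back and keeps it there. It takes up to about 3 N at the grip to move.
- pivot (a point): the arm's hinge axis, in the bed's frame at x = 77, y = 0, z = 20 mm; the axis runs along the bed's y. At angle 0 the arm (an 8 mm steel rod) lies from here down the slope (towards the bed's -x) above the middle of the seat; as the angle grows its end rises off the bed.
- grip (a point): centre of the round black grip at the arm's end: a disc 22 mm across and 14 mm thick, axis along the bed's y. At angle 0 it lies 123 mm down the slope from the hinge and 6 mm farther off the bed. Its two flat faces can be pinched along y at any tilt and turn between the fingers as the arm swings.
- foot (a point): centre of the underside of the arm's rubber foot, 11 mm across; at angle 0 60 mm down the slope from the hinge and 22 mm nearer the bed
- tin: the round grey flux tin that the board lies on, 41 mm across, 19 mm high; origin: centre of its underside. To be left standing where it is.
- loupe: black eyeglass loupe, 35 mm across, 30 mm high, bystander
- terminal_strip: white strip of screw terminals, 20 x 48 x 13 mm, bystander
- tweezers: steel tweezers, 118 mm long, bystander
- cutters: side cutters with black grips, 110 mm long, bystander
Things that resemble listed ones, but are neither listed nor needed, are in the scene too. There is more than one size of the stand; the one meant has the size given above. There is more than one size of the board; the one meant has the size given above.

How it is judged (in metres and radians):
On the way, in this order (a step that is already met when the one before it is completed fails the run):
1. the hold-down arm stands back by itself, past its centre, before the board is on the bed (value of joint holddown above 1.5 rad and contact force between the fingers and holddown below 0.1 N and distance between board and bed above 0.08 m), for 0.2 s.
2. the board lies flat on the rails, bare end up, down against the ledge and between its ears, let go, with the arm still back (x of board in the frame of bed between -0.004 and 0.006 m and y of board in the frame of bed between -0.006 and 0.006 m and z of board in the frame of bed between -0.003 and 0.003 m and x of bare_end in the frame of bed above 0.01 m and angle between the x axis of board and the x axis of bed, either way round below 0.15 rad and angle between the z axis of board and the z axis of bed, either way round below 0.06 rad and angle between board's own z axis and vertical below 1 rad and value of joint holddown above 1.2 rad and contact force between the fingers and board below 0.1 N), for 0.2 s.
At the end, for the whole second after the job is handed in: The board lies still and flat on the rails (3 mm, 0.06 rad), components up, bare end up the slope, square within 0.15 rad, within 6 mm of the ledge and 6 mm of the middle; the arm bears on it with over 1 N at 0.02 to 0.15 rad; all let go; the tin stands upright (x of board in the frame of bed between -0.004 and 0.006 m and y of board in the frame of bed between -0.006 and 0.006 m and z of board in the frame of bed between -0.003 and 0.003 m and x of bare_end in the frame of bed above 0.01 m and angle between the x axis of board and the x axis of bed, either way round below 0.15 rad and angle between the z axis of board and the z axis of bed, either way round below 0.06 rad and angle between board's own z axis and vertical below 1 rad and contact force between holddown and board above 1 N and value of joint holddown between 0.02 and 0.15 rad and linear speed of board below 0.01 m/s and angle between tin's own z axis and vertical below 0.1 rad); the robot touches nothing.
It fails at once if the arm is let snap down on the board (falling faster than 6 rad/s with the board on the bed) (velocity of joint holddown below -6 rad/s and distance between board and bed below 0.06 m).
It fails at once if a bystander is pushed more than 40 mm from its place (distance of any of tin, loupe, terminal_strip, tweezers, cutters from where it was at the start of the episode above 0.04 m).
It also fails if it takes over 72 s, if anything falls off the work surface, if the arm or the gripper's body presses on something with over 40 N, if the wrist force passes 120 N, or if a joint passes its speed limit or range.

## Robot

A 7-joint arm with a two-finger parallel gripper is mounted at the origin on a cart in front of the work surface, level with it; the furniture and walls round the work are solid. World frame = base frame: x ahead of the robot, y to its left, z up, the work surface at z = 0. Lengths are in mm, angles in rad, forces in N, time in s.
With the tool pointing down it reaches from about 400 to 900 mm from the base axis. Payload 5.5 kg.
Tool frame: the origin (TCP) lies at the very end of the fingers, on their centre line; the grasp point (between the pads) lies 19 mm behind it; y points along the fingers, z is the direction in which the jaws open and shut, and the axes are right-handed (so a half turn about y gives the same grasp; the last joint's range is limited). The gripper opens to 85 mm and grips with 20 to 120 N. Pads are 22 mm wide; open, the fingers measure 114 mm over their backs; the gripper's body (76 mm by 85 mm) begins 54 mm behind the grasp point. The pads swing forward as they close: fully open they stand 13 mm farther back than shut.
Start: joints at [1.377, 0.501, -0.427, 1.55, 0.221, 1.138, -0.21], TCP at [286.732, -583.339, 231.31] pointing down, gripper open.
Joint ranges: [-2.88, 2.88], [-0.31, 2.03], [-1.54, 1.56], [0.2, 2.42], [-1.41, 4.55], [0.19, 2.02], [-2.57, 2.57]. Speed limits (rad/s): [2.57, 2.57, 3.14, 3.14, 3.14, 3.14, 3.14].

## Interface

Orientations are given as a rotation vector (axis times angle).
In Python, from bench import arm, viewer gives the robot as it stands.
- The arm moves only by the tool apply_moves, never from a script. Its argument "steps" is a list of rows, each a list of 3 entries, a list of its own where there are three numbers: the turn, a rotation vector about the world's x, y, z in degrees, then the shift along the world's x, y, z in m, then the closure, from 0 (fully open) to 1 (shut). A call has 1 to 8 rows; each row is the pose to reach, as a shift and turn from the pose commanded when the call began; what a row does not reach only later rows make up. A row lasts 1/12 s, in which the tool goes at most 41.7 mm and 7.16 degrees, less where a joint would pass 70% of its speed; a pose out of reach is approached as far as the arm can. A call with a gripper value outside its range is refused whole. The fingers move at their own pace and stop on an object; the grip force is fixed at half the most. Time passes only in rows, so rows that repeat a pose let the fingers close. It gives the time, the measured TCP pose, the force and the opening at its end, in the units of the state.
- arm.get_state(): the state, without advancing time (a new reading comes with each control period).
- viewer.capture(name): name is "scene" or "top" or "wrist"; returns a dict with "pixels" (400x640x3 uint8, blue, green, red), "camera_matrix" (3x3 intrinsics, pixels), "cam_to_world" (4x4, takes a point from camera to world coordinates). Camera axes: x right, y down, z forward; pixel columns grow to the right and rows downward; lengths in mm; the calibration is good to about 2 mm. A picture is of the moment at which its call begins. There is no depth.
- arm.job_done(): hands the job in, once; it reports no verdict.
The state is a dict: "time": time; "qpos": joint angles; "qd": joint speeds; "effort": joint torques, N m; "eef_pos": TCP position; "tcp_rot": TCP orientation; "wrist_force": force on the tool from outside, world axes, zero at the start; "wrist_torque": the same for the moment, N m; "width": finger opening in mm.
Only numpy, scipy, OpenCV 4.12 (cv2) and the standard library are available. Lean on these libraries where they do the work, as an engineer would, in place of code of your own. Each camera call takes 0.05 s, during which the arm holds its last target.

## Working session

There is one attempt and no reset: what is moved stays moved. The work goes in short steps, Python scripts to look and compute and a tool call to move; the robot and the scene stay as the last step left them, time stands still between calls to the robot, and variables do not carry over. Pictures are saved under pics/ and viewed, and the job is handed in when it is done.

Besides the shell and the picture viewer there is one more tool, called after ">>>" by a JSON object that holds its "api" and its "payload". apply_moves: Moves the arm, as the interface text tells. Its arguments: {"type":"object","properties":{"steps":{"type":"array"}},"required":["steps"]}

```bash
mkdir -p pics; ls; python3 - <<'E'
from bench import arm, viewer
import cv2,pickle
s=arm.get_state(); print(s)
for n in("scene","top","wrist"):
    c=viewer.capture(n); cv2.imwrite(f"pics/{n}0.png",c["pixels"]); pickle.dump(c,open(f"pics/{n}0.pkl","wb"))
    print(n,c["camera_matrix"].tolist(),c["cam_to_world"].round(3).tolist())
E
```

```text
pics
{'time': 0.0, 'qpos': array([ 1.37718997,  0.50183328, -0.42679751,  1.55145285,  0.2208324 ,
        1.13831144, -0.21029118]), 'qd': array([-0.0013442 , -0.00064086,  0.00014805, -0.00147848,  0.00104757,
       -0.00120409,  0.00158246]), 'effort': array([-3.57729505e-04, -5.69519627e+01, -5.81631750e+00, -2.80938631e+01,
        1.05334391e-02,  1.20979972e-02,  2.35635963e-05]), 'eef_pos': array([ 286.35119386, -582.75116217,  230.26786405]), 'tcp_rot': array([-0.45791744,  1.96965803, -1.96582487]), 'wrist_force': array([-0.37121004,  0.33974971,  0.34703883]), 'wrist_torque': array([ 0.01492016,  0.00213692, -0.04687491]), 'width': 85.51778970135665}
scene [[374.49415379613566, 0.0, 317.0397812063899], [0.0, 374.49415379613566, 199.48773993271917], [0.0, 0.0, 1.0]] [[0.671, -0.372, 0.642, -9.987], [-0.742, -0.348, 0.573, -467.056], [0.01, -0.86, -0.509, 533.689], [0.0, 0.0, 0.0, 1.0]]
top [[392.85488743176984, 0.0, 319.9023308079089], [0.0, 392.85488743176984, 202.04029993417157], [0.0, 0.0, 1.0]] [[0.007, -0.998, 0.063, 496.892], [-1.0, -0.006, 0.007, 55.443], [-0.007, -0.063, -0.998, 1270.817], [0.0, 0.0, 0.0, 1.0]]
wrist [[298.977043902532, 0.0, 318.45208625507905], [0.0, 298.977043902532, 197.47890093288206], [0.0, 0.0, 1.0]] [[0.44, -0.848, -0.296, 363.618], [-0.898, -0.416, -0.144, -545.395], [-0.001, 0.329, -0.944, 374.341], [0.0, 0.0, 0.0, 1.0]]
```

View pics/scene0.png

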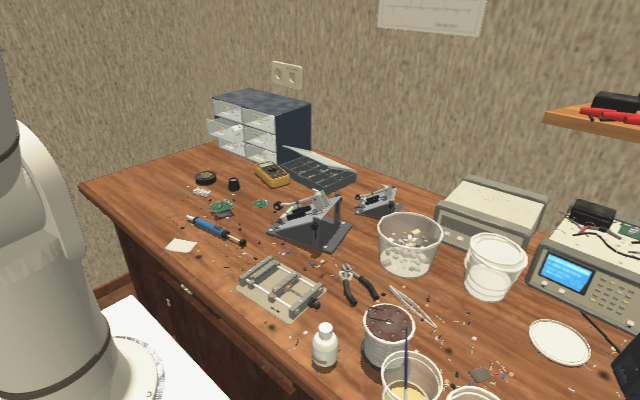

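View pics/top0.png

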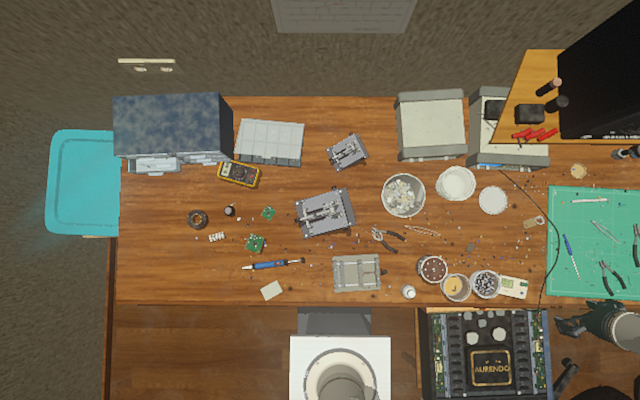

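View pics/wrist0.png

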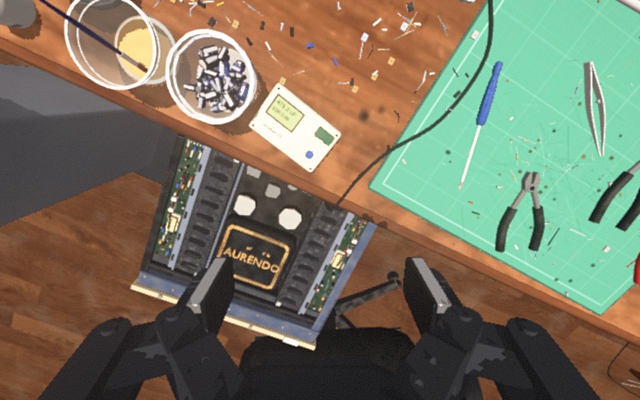

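Top view: big stand at about (325,212), small one at (347,152). Boards are at (256,243), apparently on the tin, and (268,213). Next I'll enlarge both views.

```bash
cat > h.py <<'E'
import numpy as np,cv2,pickle
from scipy.spatial.transform import Rotation as R
def ray(c,u,v):
    K=c["camera_matrix"];T=c["cam_to_world"]
    d=T[:3,:3]@np.linalg.solve(K,[u,v,1.0]); return T[:3,3],d
def onz(c,u,v,z):
    o,d=ray(c,u,v); return o+d*(z-o[2])/d[2]
def proj(c,p):
    T=c["cam_to_world"]; q=T[:3,:3].T@(np.asarray(p,float)-T[:3,3]); q=c["camera_matrix"]@q; return q[:2]/q[2]
def tri(*obs):
    A=np.zeros((3,3));b=np.zeros(3);L=[]
    for c,u,v in obs:
        o,d=ray(c,u,v);d=d/np.linalg.norm(d);P=np.eye(3)-np.outer(d,d);A+=P;b+=P@o;L.append((o,P))
    x=np.linalg.solve(A,b); return x,[np.linalg.norm(P@(x-o)) for o,P in L]
def load(n): return pickle.load(open(f"pics/{n}.pkl","rb"))
def snap(n,name):
    from bench import viewer
    c=viewer.capture(n); cv2.imwrite(f"pics/{name}.png",c["pixels"]); pickle.dump(c,open(f"pics/{name}.pkl","wb")); return c
def crop(c,name,u0,v0,w,h,s):
    cv2.imwrite(f"pics/{name}.png",cv2.resize(c["pixels"][v0:v0+h,u0:u0+w],None,fx=s,fy=s,interpolation=cv2.INTER_CUBIC))
E
python3 - <<'E'
from h import *
c=load("top0"); crop(c,"tc1",240,180,130,80,6)
print(onz(c,256,243,19),onz(c,325,212,40),onz(c,268,213,0))
c=load("scene0"); crop(c,"sc1",190,175,170,90,4.7)
E
```

```text
[444.87775717 266.66632965  19.        ] [543.96088094  48.27629845  40.        ] [541.0647485  232.61170414   0.        ]
```

View pics/tc1.png

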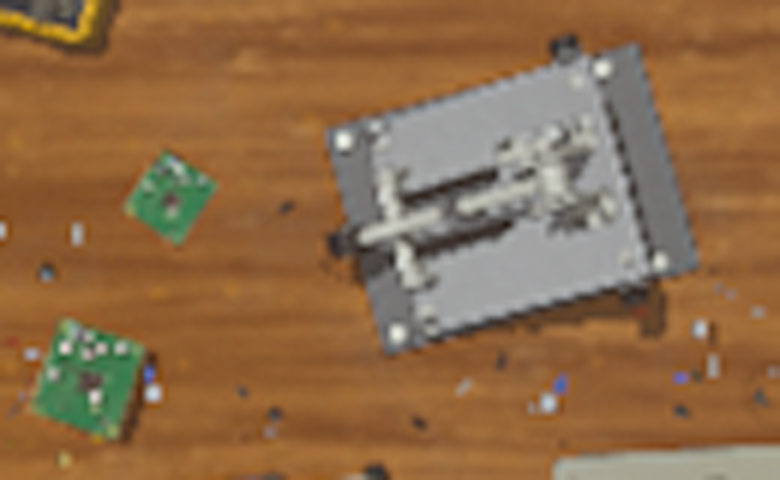

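View pics/sc1.png

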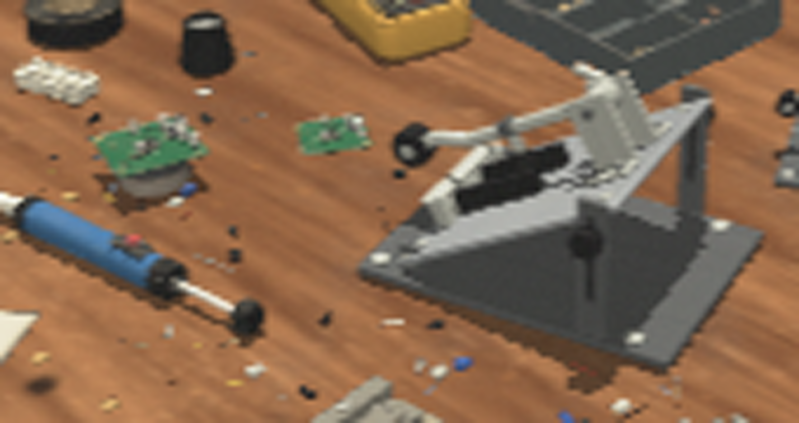

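```bash
python3 - <<'E'
from h import *
from bench import arm
s=arm.get_state(); Rt=R.from_rotvec(s["tcp_rot"]).as_matrix(); print(Rt.round(3))
c=load("wrist0"); T=c["cam_to_world"]
print("cam in tool",Rt.T@(T[:3,3]-s["eef_pos"]),"\n",(Rt.T@T[:3,:3]).round(3))
t=load("top0")
P=[(240+u/6,180+v/6) for u,v in [(328,130),(640,45),(697,268),(390,355)]]
W=[onz(t,*p,6) for p in P]
for w in W: print(w.round(0))
for i in range(4): print(np.linalg.norm(W[i]-W[(i+1)%4]))
E
```

```text
[[-0.897 -0.001  0.441]
 [-0.441  0.001 -0.897]
 [-0.    -1.    -0.002]]
cam in tool [ -85.78491934 -143.85763048    0.19412652] 
 [[ 0.001  0.944  0.329]
 [-0.    -0.329  0.944]
 [ 1.    -0.001  0.   ]]
[578. 146.   6.]
[625. -21.   6.]
[505. -52.   6.]
[458. 112.   6.]
174.10222797408878
123.62714481849076
170.73268545759626
125.163222450446
```

Measured base edges of 174 x 124 mm confirm (325,212) is the 176 x 126 stand. I'll move the wrist camera over the area for a close look.

>>> {"api": "apply_moves", "payload": {"steps": [[[0,0,27],[0.085,0.29,0.069],0],[[0,0,27],[0.085,0.29,0.069],0],[[0,0,27],[0.085,0.29,0.069],0],[[0,0,27],[0.085,0.29,0.069],0],[[0,0,27],[0.085,0.29,0.069],0],[[0,0,27],[0.085,0.29,0.069],0],[[0,0,27],[0.085,0.29,0.069],0],[[0,0,27],[0.085,0.29,0.069],0]]}}

```text
time: 0.82
eef_pos: [373.8, -287.8, 301.5]
tcp_rot: [-0.837, 1.66, -1.661]
wrist_force: [0.2, 0.8, 0.4]
width: 85.7
```

>>> {"api": "apply_moves", "payload": {"steps": [[[0,0,27],[0.085,0.29,0],0],[[0,0,27],[0.085,0.29,0],0],[[0,0,27],[0.085,0.29,0],0],[[0,0,27],[0.085,0.29,0],0],[[0,0,27],[0.085,0.29,0],0],[[0,0,27],[0.085,0.29,0],0],[[0,0,27],[0.085,0.29,0],0],[[0,0,27],[0.085,0.29,0],0]]}}

```text
time: 1.48
eef_pos: [457.8, 3.6, 301.1]
tcp_rot: [-1.124, 1.328, -1.328]
wrist_force: [0.3, 0.5, 0.5]
width: 85.6
```

>>> {"api": "apply_moves", "payload": {"steps": [[[0,0,25.5],[0.043,0.143,0],0],[[0,0,25.5],[0.043,0.143,0],0],[[0,0,25.5],[0.043,0.143,0],0],[[0,0,25.5],[0.043,0.143,0],0],[[0,0,25.5],[0.043,0.143,0],0],[[0,0,25.5],[0.043,0.143,0],0]]}}

```text
time: 1.98
eef_pos: [499.4, 141.3, 299.9]
tcp_rot: [-1.327, 1.005, -1.002]
wrist_force: [0.3, 0.0, 0.3]
width: 85.4
```

```bash
python3 - <<'E'
from h import *
from bench import arm
c=snap("wrist","w1"); s=arm.get_state(); print(s["time"],s["qpos"].round(2),s["eef_pos"].round(1));print(R.from_rotvec(s["tcp_rot"]).as_matrix().round(3))
E
```

```text
2.0333 [ 0.58  0.34 -1.1   1.78  0.32  1.22 -0.34] [499.5 139.4 299.7]
[[ 0.27  -0.001  0.963]
 [-0.963 -0.     0.27 ]
 [-0.    -1.    -0.001]]
```

View pics/w1.png

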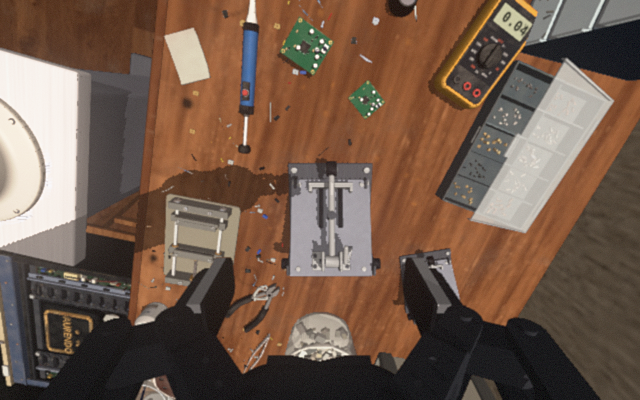

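Wrist view: stand at (330,218) upright in the image, grip at (331,168). The large board is at (306,46) and the small one at (367,98). Enlarging both.

```bash
python3 - <<'E'
from h import *
c=load("w1"); crop(c,"w1b",265,5,130,120,5); crop(c,"w1s",270,150,120,140,5)
E
```

```text
(no output)
```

View pics/w1b.png

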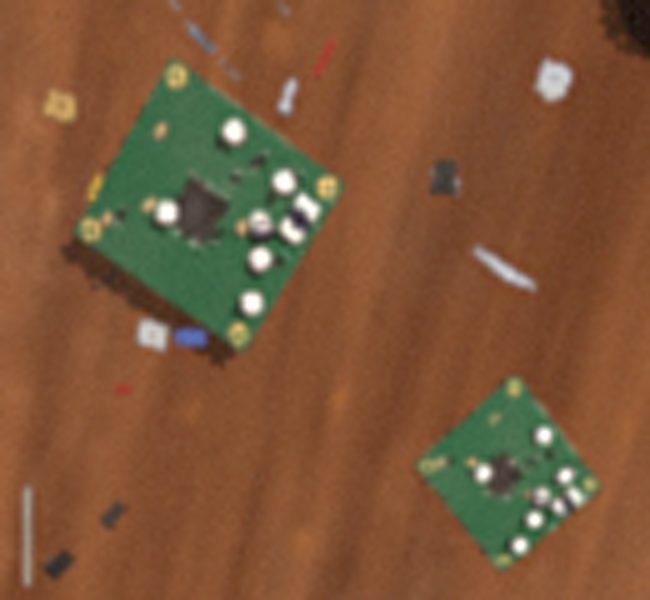

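View pics/w1s.png

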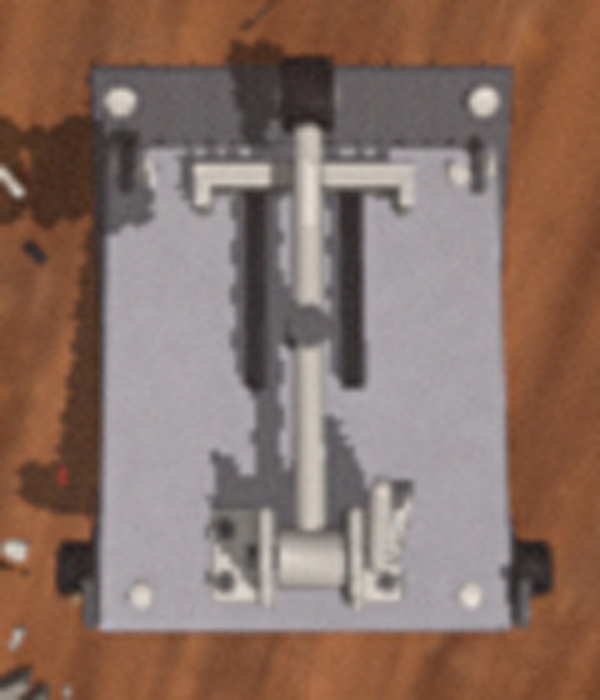

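The large board's edge ratio is 1.085 (52/48), and its crystal and capacitor end points away from the robot, so its bare end faces the robot. Board +x heads about -21°, which I'll refine below. Now measuring the grip, stand yaw and board.

```bash
python3 - <<'E'
from h import *
w=load("w1");s=load("scene0");t=load("top0")
g=(331.4,168.4)
print("grip",tri((w,*g),(s,277.9,205.9)),tri((w,*g),(s,277.9,205.9),(t,240+343/6,180+241/6)))
# base corners
q=lambda u,v:(270+u/5,150+v/5)
for p in [(93,68),(514,68),(100,630),(512,630),(108,150),(500,150)]: print(p,onz(w,*q(*p),6).round(1))
# features
b=lambda u,v:(265+u/5,5+v/5)
hsv=cv2.cvtColor(w["pixels"],cv2.COLOR_BGR2HSV)
m=cv2.inRange(hsv,(50,70,30),(90,255,255)); m[125:]=0; m[:,:265]=0;m[:,400:]=0
m=cv2.morphologyEx(m,cv2.MORPH_CLOSE,np.ones((9,9)))
cs,_=cv2.findContours(m,cv2.RETR_EXTERNAL,cv2.CHAIN_APPROX_NONE)
for k in cs:
    if cv2.contourArea(k)>200:
        r=cv2.minAreaRect(k.astype(np.float32)); print(r, cv2.boxPoints(r).round(1).tolist())
C=[onz(w,*b(*p),21)[:2] for p in [(173,60),(341,184),(241,350),(78,230)]]
print(np.round(C,1), [np.linalg.norm(C[i]-C[(i+1)%4]).round(1) for i in range(4)],np.mean(C,0))
d=(C[1]-C[0])+(C[2]-C[3]);print("xdir",np.degrees(np.arctan2(d[1],d[0])))
d=(C[0]-C[3])+(C[1]-C[2]);print("ydir",np.degrees(np.arctan2(d[1],d[0])))
E
```

```text
grip (array([519.26199404, 135.12041489,  43.12866618]), [np.float64(1.1648796863349467), np.float64(1.1648796863349813)]) (array([518.6366212 , 134.99558796,  43.44920065]), [np.float64(1.6174508952756057), np.float64(0.7973265031831921), np.float64(0.8799167037715535)])
(93, 68) [460.7 115.9   6. ]
(514, 68) [581.5 150.1   6. ]
(100, 630) [509.9 -73.2   6. ]
(512, 630) [645.1 -34.8   6. ]
(108, 150) [471.1  92.5   6. ]
(500, 150) [585.8 124.9   6. ]
((365.9756164550781, 99.21951293945312), (27.798931121826172, 25.92484474182129), 51.34019470214844) [[347.20001220703125, 96.5], [367.3999938964844, 80.30000305175781], [384.79998779296875, 102.0], [364.5, 118.19999694824219]]
((306.076904296875, 45.884605407714844), (42.711917877197266, 39.66106414794922), 33.6900634765625) [[277.29998779296875, 50.5], [299.29998779296875, 17.5], [334.79998779296875, 41.20000076293945], [312.79998779296875, 74.19999694824219]]
[[429.9 302.8]
 [477.8 287.7]
 [463.8 243.2]
 [416.1 259.3]] [np.float64(50.3), np.float64(46.7), np.float64(50.4), np.float64(45.6)] [446.90902396 273.28224841]
xdir -18.04009997349641
ydir 72.45045441428387
```

```bash
cat >> h.py <<'E'
def bedR(psi=-74.2):
    return R.from_euler("z",psi,degrees=True).as_matrix()@R.from_euler("y",-30,degrees=True).as_matrix()
def bed(O,p,psi=-74.2): return np.asarray(O)+bedR(psi)@np.asarray(p,float)
E
python3 - <<'E'
from h import *
w=load("w1");s=load("scene0"); O=[533.2,84.3,43.8]
img=cv2.resize(w["pixels"][150:290,270:390],None,fx=5,fy=5,interpolation=cv2.INTER_CUBIC)
i2=cv2.resize(s["pixels"][175:265,190:360],None,fx=4.7,fy=4.7,interpolation=cv2.INTER_CUBIC)
F=[(-42,58,-12),(-42,-58,-12),(98,58,-12),(98,-58,-12),(77,0,20),(-46,0,26),(-20,27,5),(-20,-27,5),(-26,0,2),(90,14,28),(90,-14,28),(-46,7,26),(-46,-7,26)]
for f in F:
    u=proj(w,bed(O,f)); cv2.circle(img,tuple(int(x) for x in ((u[0]-270+.5)*5,(u[1]-150+.5)*5)),3,(0,0,255),-1)
    u=proj(s,bed(O,f)); cv2.circle(i2,tuple(int(x) for x in ((u[0]-190+.5)*4.7,(u[1]-175+.5)*4.7)),3,(0,0,255),-1)
cv2.imwrite("pics/chk1.png",img[:600]);cv2.imwrite("pics/chk2.png",i2); cv2.imwrite("pics/chk1b.png",img)
E
```

```text
(no output)
```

View pics/chk1b.png

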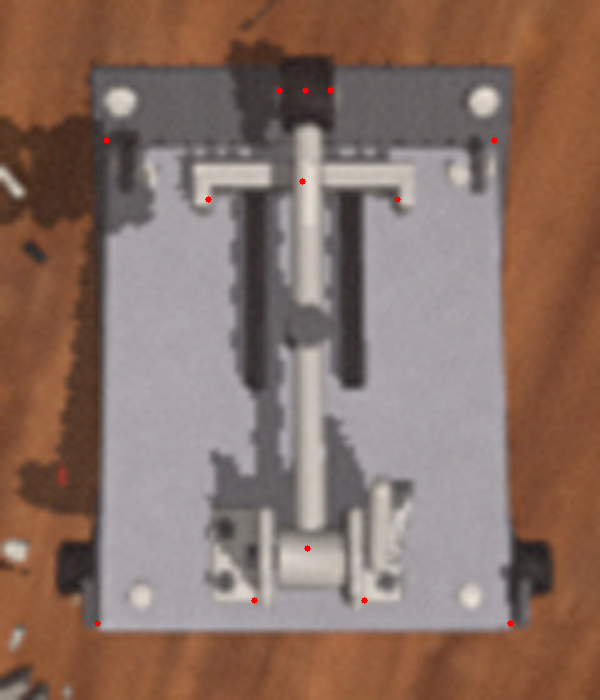

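View pics/chk2.png

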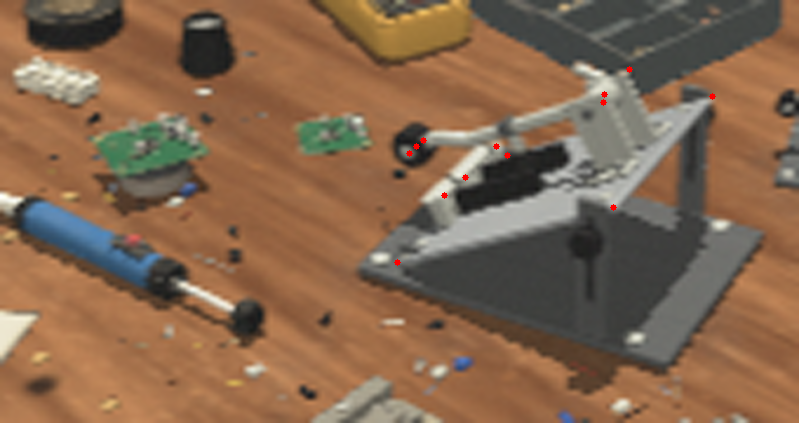

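Reprojected stand points fall within about 2 mm of the picture in both views, with small offset noted. Lowering onto the grip, jaws across it.

>>> {"api": "apply_moves", "payload": {"steps": [[[0,0,0],[0.02,-0.005,-0.04],0],[[0,0,0],[0.02,-0.005,-0.08],0],[[0,0,0],[0.02,-0.005,-0.12],0],[[0,0,0],[0.02,-0.005,-0.16],0],[[0,0,0],[0.02,-0.005,-0.195],0],[[0,0,0],[0.02,-0.005,-0.195],0],[[0,0,0],[0.02,-0.005,-0.195],0]]}}

```text
time: 2.62
eef_pos: [518.5, 132.4, 104.3]
tcp_rot: [-1.329, 1.01, -1.006]
wrist_force: [-0.4, 0.5, -0.1]
width: 85.2
```

```bash
python3 - <<'E'
from h import *
from bench import arm
c=snap("wrist","w2"); s=arm.get_state(); print(s["eef_pos"])
for O in ([533.2,84.3,43.8],[534.5,82.6,43.8]):
  for f in [(-46,0,26),(-46,7,26),(-46,-7,26),(-20,27,5),(-20,-27,5),(77,0,20),(98,58,-12)]: print(f,proj(c,bed(O,f)).round(1))
E
```

```text
[520.25540259 133.6202298  106.35248561]
(-46, 0, 26) [319.2 211.2]
(-46, 7, 26) [328.7 211.2]
(-46, -7, 26) [309.7 211.3]
(-20, 27, 5) [353.6 247.5]
(-20, -27, 5) [285.3 247.7]
(77, 0, 20) [319.8 391.5]
(98, 58, -12) [395.2 402.9]
(-46, 0, 26) [320.3 213.7]
(-46, 7, 26) [329.7 213.7]
(-46, -7, 26) [310.8 213.8]
(-20, 27, 5) [354.5 249.7]
(-20, -27, 5) [286.4 249.9]
(77, 0, 20) [321.  393.6]
(98, 58, -12) [396.  404.7]
```

View pics/w2.png

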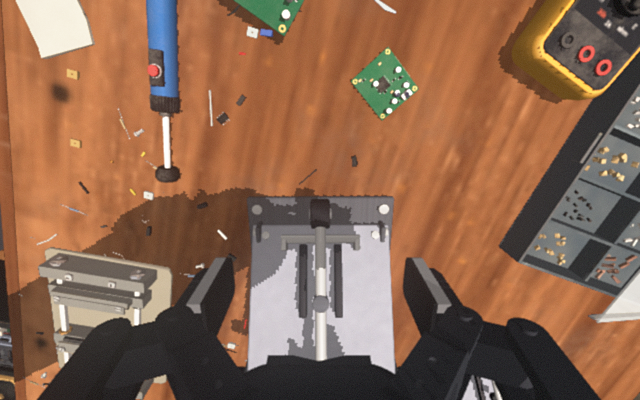

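Wrist view: the grip disc is centred at (320,213), and the corrected bed origin (534.5, 82.6, 43.8) predicts (320.3,213.7). Going down and pinching.

>>> {"api": "apply_moves", "payload": {"steps": [[[0,0,0],[0,0,-0.04],0],[[0,0,0],[0,0,-0.08],0],[[0,0,0],[0,0,-0.08],0.4],[[0,0,0],[0,0,-0.08],0.9],[[0,0,0],[0,0,-0.08],0.9],[[0,0,0],[0,0,-0.08],0.9],[[0,0,0],[0,0,-0.08],0.9],[[0,0,0],[0,0,-0.08],0.9]]}}

```text
time: 3.33
eef_pos: [518.8, 134.0, 27.1]
tcp_rot: [-1.329, 1.006, -1.007]
wrist_force: [-3.7, -4.9, 25.6]
width: 13.2
```

```bash
python3 - <<'E'
from h import *
from bench import arm
c=snap("wrist","w3"); s=arm.get_state(); print(s["eef_pos"],s["wrist_force"],s["width"])
O=[534.5,82.6,43.8]
G=bed(O,(-46,0,26));print("G",G)
for th in np.arange(0,1.9,.15):
  p=(77-123*np.cos(th)-6*np.sin(th),0,20+123*np.sin(th)+6*np.cos(th)); print(round(th,2),((bed(O,p)-G)/1000).round(3))
E
```

```text
[519.04299464 134.14419801  27.31695651] [-6.70443998 -3.15492095 13.75770827] 13.04541594527469
G [520.11348269 133.44087433  43.3166605 ]
0.0 [0. 0. 0.]
0.15 [-0.002  0.008  0.016]
0.3 [-0.004  0.014  0.033]
0.45 [-0.005  0.017  0.051]
0.6 [-0.005  0.018  0.068]
0.75 [-0.004  0.015  0.086]
0.9 [-0.003  0.01   0.102]
1.05 [-0.001  0.003  0.118]
1.2 [ 0.002 -0.007  0.132]
1.35 [ 0.006 -0.02   0.145]
1.5 [ 0.01  -0.034  0.156]
1.65 [ 0.014 -0.05   0.164]
1.8 [ 0.019 -0.067  0.17 ]
```

View pics/w3.png

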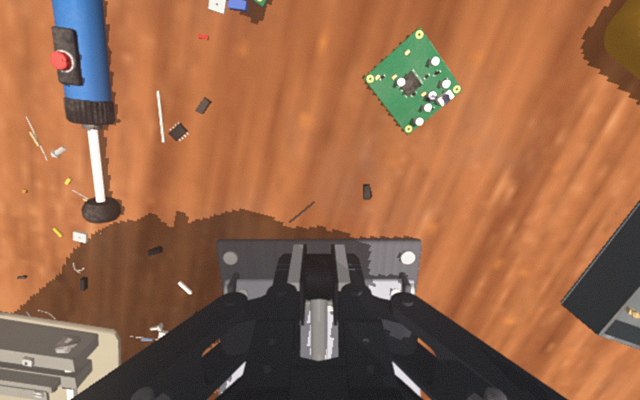

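Grip pinched: width 13 mm with the disc centred between the pads. Swinging the arm back along its arc.

>>> {"api": "apply_moves", "payload": {"steps": [[[0,0,0],[-0.001,0.004,0.008],0.9],[[0,0,0],[-0.002,0.008,0.016],0.9],[[0,0,0],[-0.003,0.011,0.024],0.9],[[0,0,0],[-0.004,0.014,0.033],0.9],[[0,0,0],[-0.005,0.017,0.051],0.9],[[0,0,0],[-0.005,0.018,0.068],0.9],[[0,0,0],[-0.004,0.015,0.086],0.9],[[0,0,0],[-0.003,0.01,0.102],0.9]]}}

```text
time: 4.05
eef_pos: [516.7, 141.9, 127.9]
tcp_rot: [-1.329, 1.005, -1.008]
wrist_force: [4.1, -6.8, -9.6]
width: 12.6
```

>>> {"api": "apply_moves", "payload": {"steps": [[[0,0,0],[0.002,-0.007,0.016],0.9],[[0,0,0],[0.005,-0.017,0.03],0.9],[[0,0,0],[0.009,-0.03,0.043],0.9],[[0,0,0],[0.013,-0.044,0.054],0.9],[[0,0,0],[0.017,-0.06,0.062],0.9],[[0,0,0],[0.019,-0.067,0.065],0.9],[[0,0,0],[0.019,-0.067,0.065],0.9],[[0,0,0],[0.019,-0.067,0.065],0.9]]}}

```text
time: 4.72
eef_pos: [534.2, 80.9, 194.7]
tcp_rot: [-1.326, 1.005, -1.002]
wrist_force: [-9.4, 3.6, 12.0]
width: 12.6
```

```bash
python3 - <<'E'
from h import *
from bench import arm
c=snap("scene","s2"); s=arm.get_state(); print(s["eef_pos"],s["wrist_force"],s["width"],s["qpos"].round(2))
crop(c,"s2c",190,120,170,145,4.5)
E
```

```text
[534.21289824  81.09406188 194.6746683 ] [-8.56491768  4.02936632 12.40896214] 12.803944086934926 [ 0.57  0.5  -0.99  1.85  0.48  1.05 -0.33]
```

View pics/s2c.png

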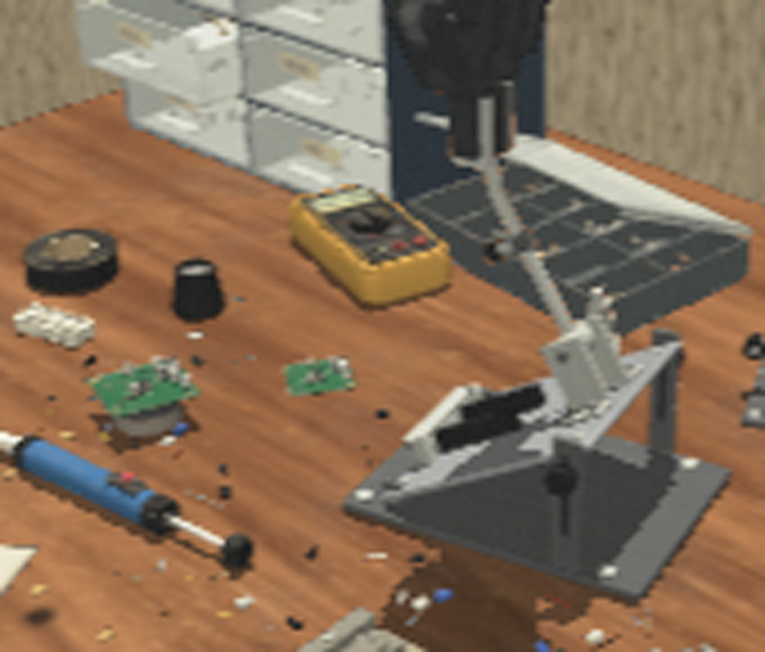

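The arm stands back, past centre. Opening and lifting clear.

>>> {"api": "apply_moves", "payload": {"steps": [[[0,0,0],[0,0,0],0.3],[[0,0,0],[0,0,0],0.3],[[0,0,0],[0,0,0],0.3],[[0,0,0],[0,0,0.035],0.3],[[0,0,0],[0,0,0.075],0],[[0,0,0],[0,0,0.1],0],[[0,0,0],[0,0,0.1],0]]}}

```text
time: 5.35
eef_pos: [539.0, 79.1, 298.2]
tcp_rot: [-1.32, 0.999, -1.01]
wrist_force: [-0.0, 0.4, -1.1]
width: 85.7
```

```bash
python3 - <<'E'
from h import *
from bench import arm
c=snap("scene","s3"); s=arm.get_state(); print(s["time"],s["eef_pos"],s["wrist_force"],s["width"],s["qpos"].round(2))
crop(c,"s3c",190,100,170,165,4)
E
```

```text
5.4 [537.80652296  78.27415961 295.56056035] [-0.16313338 -0.3918557  -1.18545474] 85.16057027811479 [ 0.65  0.39 -1.07  1.74  0.36  1.23 -0.24]
```

View pics/s3c.png

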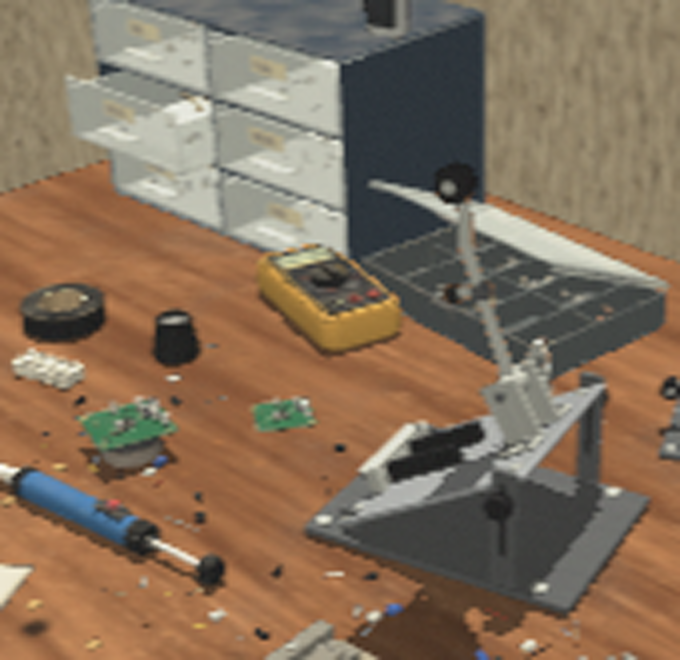

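The arm stays back by itself: its grip is at (455,182) in the crop with nothing touching it. Moving over the board while turning the tool.

>>> {"api": "apply_moves", "payload": {"steps": [[[0,0,-7],[-0.01,0.025,0],0],[[0,0,-14],[-0.02,0.05,0],0],[[0,0,-21],[-0.032,0.075,0],0],[[0,0,-28],[-0.044,0.1,0],0],[[0,0,-35],[-0.056,0.125,0],0],[[0,0,-42],[-0.068,0.15,0],0],[[0,0,-49],[-0.08,0.175,-0.02],0],[[0,0,-56],[-0.091,0.195,-0.04],0]]}}

```text
time: 6.07
eef_pos: [444.5, 274.5, 252.2]
tcp_rot: [-0.783, 1.709, -1.709]
wrist_force: [0.5, -0.2, -0.5]
width: 85.4
```

>>> {"api": "apply_moves", "payload": {"steps": [[[0,0,-7],[0,0,0],0],[[0,0,-14],[0,0,0],0],[[0,0,-21],[0,0,0],0],[[0,0,-28],[0,0,0],0],[[0,0,-35],[0,0,0],0],[[0,0,-42],[0,0,0],0],[[0,0,-49],[0,0,0],0],[[0,0,-56],[0,0,0],0]]}}

```text
time: 6.73
eef_pos: [444.3, 272.0, 251.2]
tcp_rot: [-0.124, -2.16, 2.162]
wrist_force: [0.1, -0.7, -1.3]
width: 85.3
```

>>> {"api": "apply_moves", "payload": {"steps": [[[0,0,-7],[0,0,-0.02],0],[[0,0,-12],[0,0,-0.05],0],[[0,0,-12],[0,0,-0.09],0],[[0,0,-12],[0,0,-0.12],0],[[0,0,-12],[0,0,-0.12],0],[[0,0,-12],[0,0,-0.12],0]]}}

```text
time: 7.23
eef_pos: [441.6, 271.4, 129.4]
tcp_rot: [-0.322, -2.042, 2.054]
wrist_force: [0.4, 0.1, 0.6]
width: 85.4
```

```bash
python3 - <<'E'
from h import *
from bench import arm
c=snap("wrist","w4"); s=arm.get_state(); print(s["time"],s["eef_pos"],s["wrist_force"],s["width"],s["qpos"].round(2));print(R.from_rotvec(s["tcp_rot"]).as_matrix().round(3))
E
```

```text
7.2833 [443.46498116 272.7051186  131.63538875] [0.02248908 1.39110079 0.0654995 ] 85.61372466103795 [-0.47  0.38 -0.16  1.96  0.08  0.81 -2.56]
[[-0.95  -0.003 -0.312]
 [ 0.312 -0.002 -0.95 ]
 [ 0.002 -1.     0.003]]
```

View pics/w4.png

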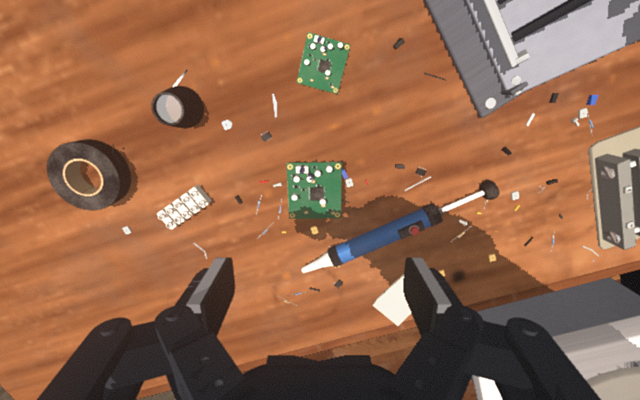

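```bash
python3 - <<'E'
from h import *
c=load("w4"); crop(c,"w4c",275,145,90,90,6.5)
hsv=cv2.cvtColor(c["pixels"],cv2.COLOR_BGR2HSV)
m=cv2.inRange(hsv,(45,70,30),(90,255,255)); n=np.zeros_like(m); n[145:235,275:365]=m[145:235,275:365]
n=cv2.morphologyEx(n,cv2.MORPH_CLOSE,np.ones((9,9)))
cs,_=cv2.findContours(n,cv2.RETR_EXTERNAL,cv2.CHAIN_APPROX_NONE); k=max(cs,key=cv2.contourArea)
r=cv2.minAreaRect(k); print(r); B=cv2.boxPoints(r); print(B)
for z in(20,21):
  W=np.array([onz(c,*p,z)[:2] for p in B]); print(W.round(1),W.mean(0),[np.linalg.norm(W[i]-W[(i+1)%4]).round(1) for i in range(4)])
  for i in range(2):
    d=W[i+1]-W[i]; print(np.degrees(np.arctan2(d[1],d[0])))
print(proj(c,[443.5,272.7,21]))
E
```

```text
((314.0, 189.5), (55.0, 54.0), 90.0)
[[287. 162.]
 [341. 162.]
 [341. 217.]
 [287. 217.]]
[[478.  287.5]
 [463.3 243.4]
 [414.1 258.3]
 [429.7 305.3]] [446.27072028 273.64025702] [np.float64(46.5), np.float64(51.5), np.float64(49.6), np.float64(51.4)]
-108.34678034574013
163.19218398219888
[[478.1 287.4]
 [463.6 243.4]
 [414.5 258.2]
 [430.1 305.1]] [446.57856099 273.53044299] [np.float64(46.3), np.float64(51.3), np.float64(49.4), np.float64(51.2)]
-108.34678034574019
163.19218398219883
[316.00588254 193.22882454]
```

View pics/w4c.png

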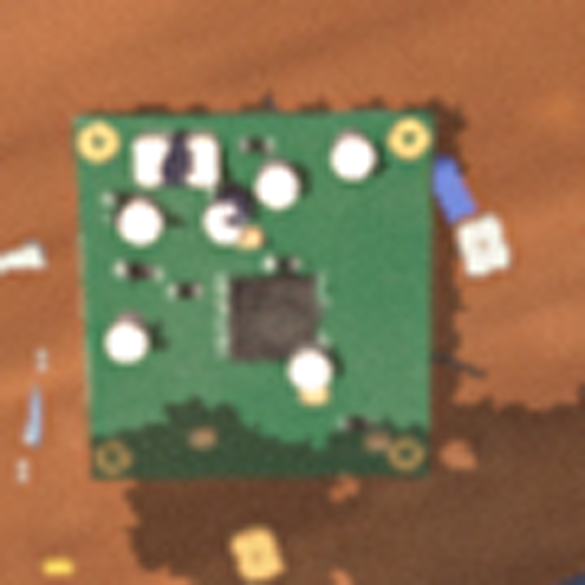

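Close crop: crystal and capacitors are at the top, so the crowded end points away from the robot. The bare end is at the bottom, and the tin is hidden under the board. Refining the corners.

```bash
python3 - <<'E'
from h import *
from bench import arm
c=load("w4")
B=[(275+u/6.5-.42,145+v/6.5-.42) for u,v in [(76,117),(433,113),(431,477),(92,480)]]
W=np.array([onz(c,*p,21)[:2] for p in B]); print(W.round(1),W.mean(0),[np.linalg.norm(W[i]-W[(i+1)%4]).round(1) for i in range(4)])
for a,b in((0,1),(3,2),(3,0),(2,1)):
    d=W[b]-W[a]; print(np.degrees(np.arctan2(d[1],d[0])).round(2))
s=arm.get_state(); Rt=R.from_rotvec(s["tcp_rot"]).as_matrix(); print(s["eef_pos"], "tool x ang",np.degrees(np.arctan2(Rt[1,0],Rt[0,0])))
E
```

```text
[[477.9 288.1]
 [463.5 243.2]
 [413.6 258.6]
 [428.3 304.1]] [445.82337009 273.52057199] [np.float64(47.1), np.float64(52.2), np.float64(47.8), np.float64(52.1)]
-107.69
-107.89
-17.82
-17.1
[443.46498116 272.7051186  131.63538875] tool x ang 161.8053016859867
```

Sides measure 47.5 x 52.1 mm, with centre (445.8, 273.5) and +x at -17.6°. Lowering to grasp.

>>> {"api": "apply_moves", "payload": {"steps": [[[0,0,0.5],[0.002,0.001,-0.03],0],[[0,0,0.5],[0.002,0.001,-0.06],0],[[0,0,0.5],[0.002,0.001,-0.09],0],[[0,0,0.5],[0.002,0.001,-0.09],0],[[0,0,0.5],[0.002,0.001,-0.09],0]]}}

```text
time: 7.7
eef_pos: [447.0, 273.8, 43.1]
tcp_rot: [-0.321, -2.053, 2.053]
wrist_force: [0.2, 0.3, 0.4]
width: 85.6
```

```bash
python3 - <<'E'
from h import *
from bench import arm
c=snap("wrist","w5"); s=arm.get_state(); print(s["time"],s["eef_pos"],s["qpos"].round(3)); Rt=R.from_rotvec(s["tcp_rot"]).as_matrix();print(Rt.round(3))
E
```

```text
7.75 [448.09811526 274.48510361  44.27614044] [-0.509  0.52  -0.112  2.     0.094  0.624 -2.564]
[[-0.952  0.001 -0.306]
 [ 0.306  0.002 -0.952]
 [-0.001 -1.    -0.002]]
```

View pics/w5.png

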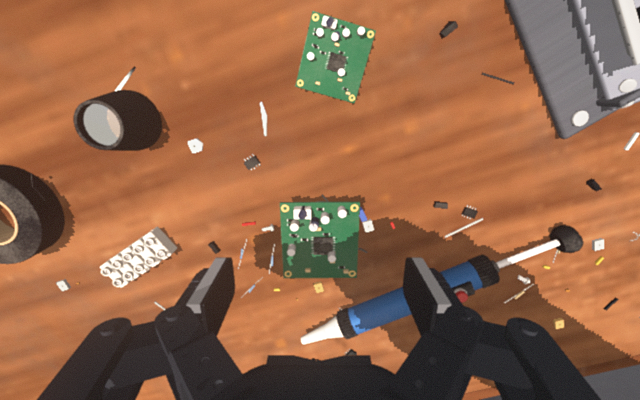

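```bash
python3 - <<'E'
from h import *
c=load("w5")
Rt=np.array([[-0.952,.001,-.306],[.306,.002,-.952],[0,-1,0]]);t=np.array([447.5,274.2,0])
for p in [(305,340),(345,325),(340,305),(400,305),(395,285),(440,285),(440,265),(490,285),(480,260)]:
    for z in (10,):
        w=onz(c,*p,z); d=Rt.T@(w-t); print(p,w.round(0),"toolx",d[0].round(0),"toolz",d[2].round(0))
E
```

```text
(305, 340) [365. 311.  10.] toolx 90.0 toolz -10.0
(345, 325) [369. 279.  10.] toolx 76.0 toolz 20.0
(340, 305) [388. 277.  10.] toolx 58.0 toolz 16.0
(400, 305) [374. 236.  10.] toolx 58.0 toolz 59.0
(395, 285) [392. 236.  10.] toolx 41.0 toolz 54.0
(440, 285) [382. 206.  10.] toolx 41.0 toolz 85.0
(440, 265) [398. 203.  10.] toolx 25.0 toolz 83.0
(490, 285) [371. 173.  10.] toolx 41.0 toolz 120.0
(480, 260) [394. 176.  10.] toolx 21.0 toolz 109.0
```

The board sits midway between the fingers, and the blue solder sucker is over 25 mm clear of the right finger. Going down and closing.

>>> {"api": "apply_moves", "payload": {"steps": [[[0,0,0],[-0.002,-0.001,-0.018],0],[[0,0,0],[-0.002,-0.001,-0.035],0],[[0,0,0],[-0.002,-0.001,-0.035],0.2],[[0,0,0],[-0.002,-0.001,-0.035],0.35],[[0,0,0],[-0.002,-0.001,-0.035],0.5],[[0,0,0],[-0.002,-0.001,-0.035],0.6],[[0,0,0],[-0.002,-0.001,-0.035],0.6],[[0,0,0],[-0.002,-0.001,-0.035],0.6]]}}

```text
time: 8.42
eef_pos: [446.4, 273.8, 10.0]
tcp_rot: [-0.325, -2.058, 2.052]
wrist_force: [-1.7, -0.3, 8.7]
width: 44.5
```

```bash
python3 - <<'E'
from h import *
from bench import arm
c=snap("wrist","w6"); s=arm.get_state(); print(s["time"],s["eef_pos"],s["qpos"].round(3),s["wrist_force"],s["width"])
crop(c,"w6c",220,180,200,150,4)
c=snap("scene","s6");crop(c,"s6c",170,130,130,110,5)
E
```

```text
8.4667 [446.37688974 273.70316032  10.001973  ] [-0.53   0.578 -0.088  2.013  0.092  0.55  -2.564] [-1.63930129 -1.14369283  9.46633409] 44.42495802145841
```

View pics/w6c.png

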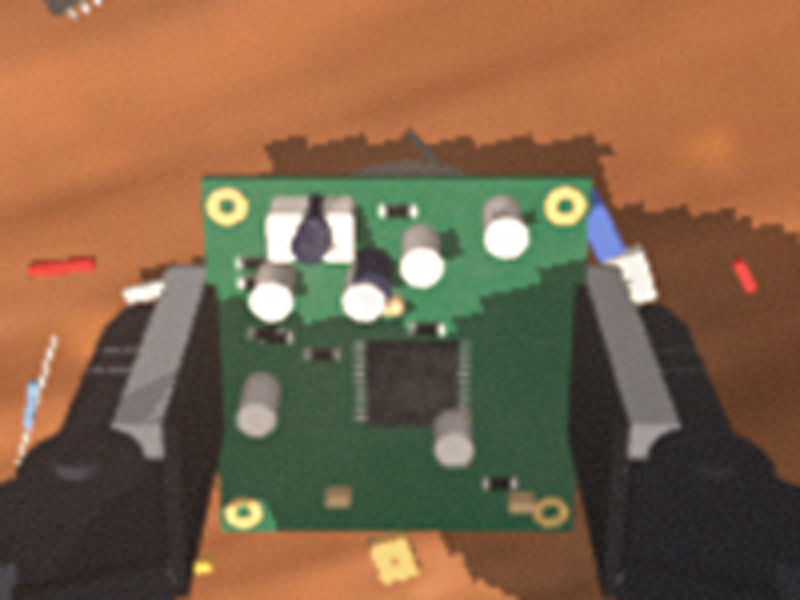

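View pics/s6c.png

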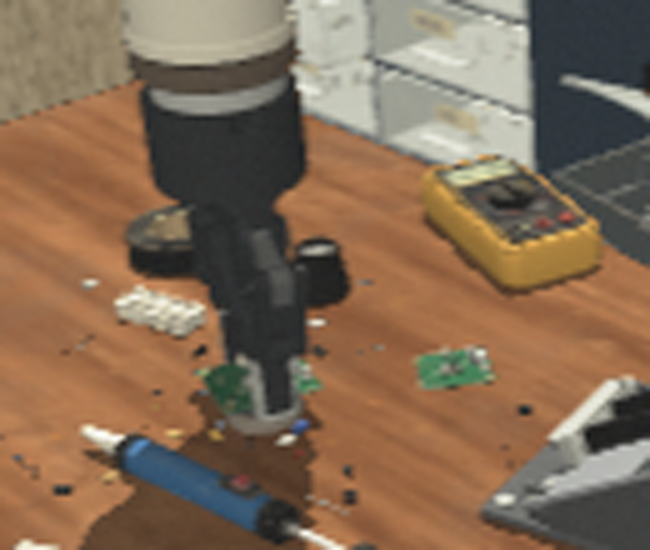

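Board gripped by its long edges with the pads centred. Width reads 44.4 against 48, probably compliant pads. Lifting gently and checking.

>>> {"api": "apply_moves", "payload": {"steps": [[[0,0,0],[0,0,0.006],0.6],[[0,0,0],[0,0,0.018],0.6],[[0,0,0],[0,0,0.038],0.6],[[0,0,0],[0,0,0.068],0.6],[[0,0,0],[0,0,0.1],0.6],[[0,0,0],[0,0,0.13],0.6],[[0,0,0],[0,0,0.13],0.6]]}}

```text
time: 9.1
eef_pos: [448.6, 275.3, 144.8]
tcp_rot: [-0.331, -2.066, 2.049]
wrist_force: [0.4, 1.7, -1.0]
width: 44.4
```

```bash
python3 - <<'E'
from h import *
from bench import arm
c=snap("wrist","w7"); s=arm.get_state(); print(s["time"],s["eef_pos"],s["qpos"].round(3),s["wrist_force"],s["width"]);print(R.from_rotvec(s["tcp_rot"]).as_matrix().round(3))
crop(c,"w7c",220,130,200,200,4)
c=snap("scene","s7");crop(c,"s7c",150,100,150,140,4.2)
E
```

```text
9.15 [447.5388079  274.47674289 142.31706536] [-0.508  0.357 -0.113  1.959  0.054  0.819 -2.531] [-0.22517211  0.67088182 -0.09554973] 44.14633025060944
[[-0.952  0.008 -0.306]
 [ 0.306  0.005 -0.952]
 [-0.006 -1.    -0.007]]
```

View pics/w7c.png

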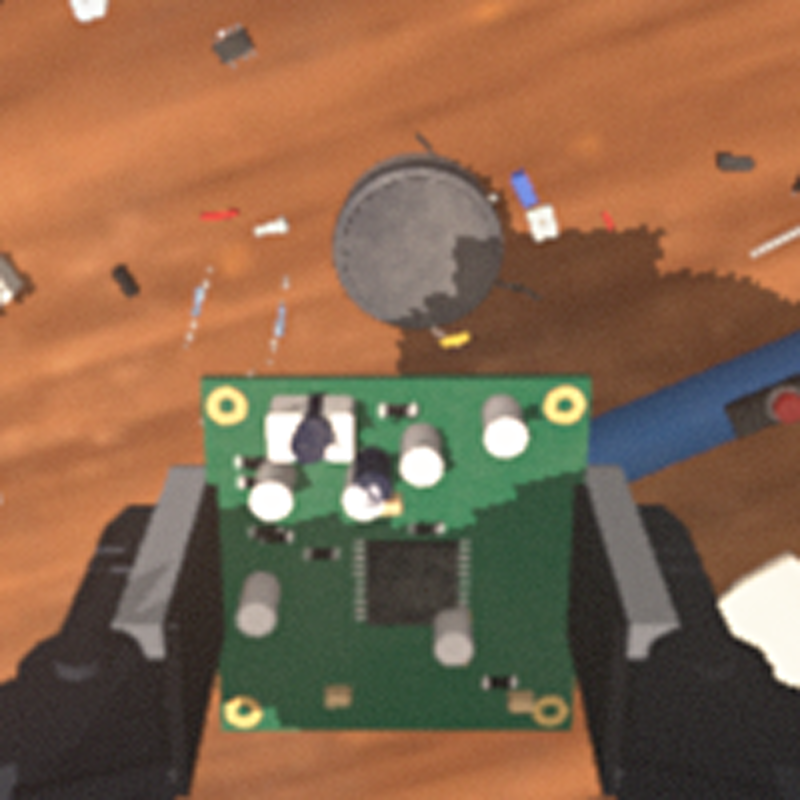

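View pics/s7c.png

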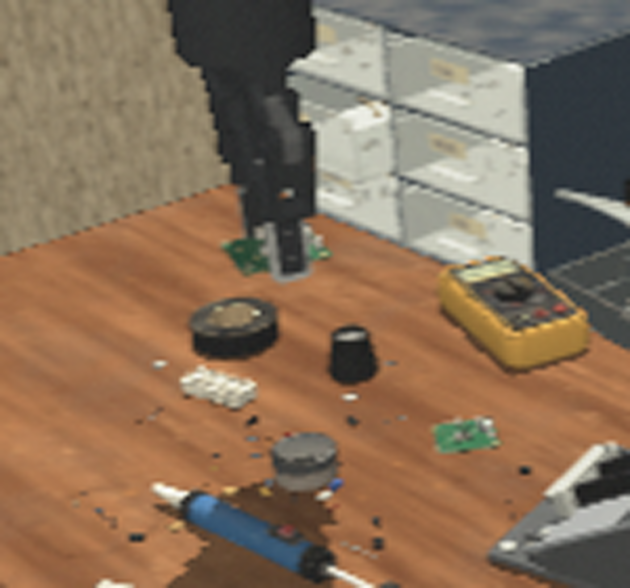

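Board lifted and unchanged in the grip, and the tin stands where it was. Working out the board pose in the tool frame and the placing pose.

```bash
cat >> h.py <<'E'
O0=np.array([534.5,82.6,43.8])
E
python3 - <<'E'
from h import *
from bench import arm
c=load("w7"); w0=load("wrist0")
Tc=np.array([-85.8,-143.86,0.2]); Rc=np.array([[0,.944,.329],[0,-.329,.944],[1,0,0]])
K=c["camera_matrix"]
W=[]
for u,v in [(203,377),(591,377),(573,730),(220,730)]:
    d=Rc@np.linalg.solve(K,[220+u/4-.4,130+v/4-.4,1]); W.append(Tc+d*(-11-Tc[1])/d[1])
W=np.array(W); print(W.round(1),W.mean(0),[np.linalg.norm(W[i]-W[(i+1)%4]).round(1) for i in range(4)])
# tool->board: board x=-tool x, board z=-tool y, board y = z x x
bt=np.array([W.mean(0)[0],-9.0,W.mean(0)[2]]); print("board origin in tool",bt)
Rb=bedR(); # desired tool: x=bed x, y=-bed z, z=bed y
Rt=np.column_stack([Rb[:,0],-Rb[:,2],Rb[:,1]]); print(Rt.round(3),R.from_matrix(Rt).as_rotvec())
s=arm.get_state(); R0=R.from_rotvec(s["tcp_rot"])
rel=(R.from_matrix(Rt)*R0.inv()).as_rotvec(degrees=True); print("rel rotvec",rel,np.linalg.norm(rel))
for off in [(1,0,0),(1,0,60),(1,0,25)]:
    tcp=bed(O0,off)-Rt@bt; print(off,"tcp",tcp.round(1),"shift",((tcp-s["eef_pos"])/1000).round(4))
E
```

```text
[[-25.9 -11.  -23.2]
 [-25.9 -11.   23.9]
 [ 26.4 -11.   24.3]
 [ 26.4 -11.  -23.6]] [  0.2493815  -11.           0.37077076] [np.float64(47.1), np.float64(52.4), np.float64(47.9), np.float64(52.4)]
board origin in tool [ 0.2493815  -9.          0.37077076]
[[ 0.236  0.136  0.962]
 [-0.833 -0.481  0.272]
 [ 0.5   -0.866  0.   ]] [-1.63140138  0.66244341 -1.38939351]
rel rotvec [-25.75615365  26.28816691 120.26331158] 125.76848287287922
(1, 0, 0) tcp [535.5  77.5  36.4] shift [ 0.0894 -0.196  -0.1038]
(1, 0, 60) tcp [527.4 106.4  88.3] shift [ 0.0813 -0.1671 -0.0518]
(1, 0, 25) tcp [532.1  89.6  58. ] shift [ 0.086  -0.1839 -0.0821]
```

>>> {"api": "apply_moves", "payload": {"steps": [[[-1.43,1.46,6.68],[0.008,-0.007,0.02],0.6],[[-2.86,2.92,13.36],[0.016,-0.014,0.04],0.6],[[-4.29,4.38,20.04],[0.024,-0.021,0.058],0.6],[[-5.72,5.84,26.72],[0.032,-0.028,0.058],0.6],[[-7.15,7.3,33.4],[0.04,-0.036,0.058],0.6],[[-8.58,8.76,40.08],[0.048,-0.044,0.058],0.6],[[-10.01,10.22,46.76],[0.055,-0.05,0.058],0.6],[[-11.44,11.68,53.44],[0.062,-0.055,0.058],0.6]]}}

```text
time: 9.87
eef_pos: [506.6, 216.3, 194.3]
tcp_rot: [-0.792, 1.678, -2.127]
wrist_force: [-0.2, 0.4, 0.3]
width: 44.1
```

>>> {"api": "apply_moves", "payload": {"steps": [[[-1.43,1.46,6.68],[0,0,0],0.6],[[-2.86,2.92,13.36],[0,0,0],0.6],[[-4.29,4.38,20.04],[0,0,0],0.6],[[-5.72,5.84,26.72],[0,0,0],0.6],[[-7.15,7.3,33.4],[0,0,0],0.6],[[-8.58,8.76,40.08],[0,0,0],0.6],[[-10.01,10.22,46.76],[0,0,0],0.6],[[-11.44,11.68,53.44],[0,0,0],0.6]]}}

```text
time: 10.53
eef_pos: [506.0, 217.4, 194.1]
tcp_rot: [-1.517, 0.862, -1.56]
wrist_force: [-0.5, 0.1, 0.8]
width: 44.0
```

>>> {"api": "apply_moves", "payload": {"steps": [[[-1.43,1.46,6.68],[0,0,0],0.6],[[-2.86,2.92,13.36],[0,0,0],0.6],[[-2.86,2.92,13.36],[0,0,0],0.6],[[-2.86,2.92,13.36],[0,0,0],0.6]]}}

```text
time: 10.87
eef_pos: [505.8, 217.4, 194.5]
tcp_rot: [-1.631, 0.66, -1.393]
wrist_force: [-0.4, 0.1, -0.3]
width: 44.7
```

```bash
cat > place.py <<'E'
from h import *
from bench import arm
import sys
bt=np.array([0.25,-9.0,0.37])
Rb=bedR(); Rt=np.column_stack([Rb[:,0],-Rb[:,2],Rb[:,1]])
s=arm.get_state(); R0=R.from_rotvec(s["tcp_rot"])
print(s["time"],s["eef_pos"].round(1),s["qpos"].round(2),"F",s["wrist_force"].round(1),s["width"])
print("rel rot deg",(R.from_matrix(Rt)*R0.inv()).as_rotvec(degrees=True).round(2))
bw=s["eef_pos"]+R0.as_matrix()@bt
print("board in bed now",(Rb.T@(bw-O0)).round(1))
for off in [(1,0,60),(1,0,15),(1,0,1)]:
    tcp=bed(O0,off)-Rt@bt; print(off,"shift",((tcp-s["eef_pos"])/1000).round(4))
E
python3 place.py; python3 -c "
from h import *
snap('wrist','w8')"
```

```text
10.8667 [505.8 217.4 194.5] [-0.46  0.5  -0.39  1.75  0.65  1.3  -0.86] F [-0.4  0.1 -0.3] 44.66792359614269
rel rot deg [0.15 0.18 0.03]
board in bed now [-43.6   9.4 208.3]
(1, 0, 60) shift [ 0.0216 -0.111  -0.1061]
(1, 0, 15) shift [ 0.0277 -0.1327 -0.1451]
(1, 0, 1) shift [ 0.0296 -0.1394 -0.1572]
```

View pics/w8.png

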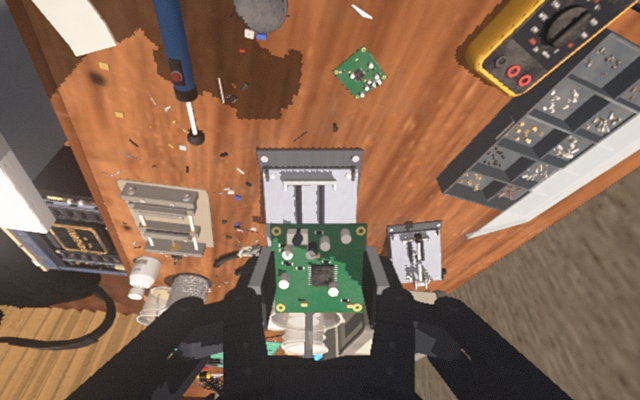

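Wrist view: the board is held crowded edge toward the ledge, with the ledge and rails visible at (310,175). Moving to 60 mm off the seat along the bed normal.

>>> {"api": "apply_moves", "payload": {"steps": [[[0,0,0],[0.004,-0.022,-0.021],0.6],[[0,0,0],[0.009,-0.045,-0.043],0.6],[[0,0,0],[0.013,-0.067,-0.064],0.6],[[0,0,0],[0.017,-0.09,-0.086],0.6],[[0,0,0],[0.022,-0.111,-0.106],0.6],[[0,0,0],[0.022,-0.111,-0.106],0.6],[[0,0,0],[0.022,-0.111,-0.106],0.6]]}}

```text
time: 11.5
eef_pos: [528.4, 103.6, 88.2]
tcp_rot: [-1.632, 0.663, -1.397]
wrist_force: [0.3, 1.9, -0.7]
width: 44.4
```

```bash
python3 place.py; python3 -c "
from h import *
c=snap('wrist','w9')
im=c['pixels'].copy()
for f in [(-20,27,5),(-20,-27,5),(-26,0,2),(-26,27,2),(-26,-27,2),(-32,0,7),(-42,58,-12),(-42,-58,-12)]:
    u=proj(c,bed(O0,f)); print(f,u.round(1)); cv2.circle(im,tuple(int(round(x)) for x in u),0,(0,0,255),-1)
crop({'pixels':im},'w9c',220,130,200,180,4)
c=snap('scene','s9');crop(c,'s9c',210,80,150,160,3.7)"
```

```text
11.5 [528.4 103.6  88.2] [-0.34  0.58 -0.29  1.92  0.8   1.02 -0.89] F [ 0.3  1.9 -0.7] 44.42881277146456
rel rot deg [0.25 0.15 0.29]
board in bed now [ 3.5  0.2 58.4]
(1, 0, 60) shift [-0.001   0.0028  0.0001]
(1, 0, 15) shift [ 0.0051 -0.0188 -0.0388]
(1, 0, 1) shift [ 0.0071 -0.0255 -0.051 ]
(-20, 27, 5) [358.4 190.1]
(-20, -27, 5) [276.7 190.5]
(-26, 0, 2) [317.5 180.3]
(-26, 27, 2) [358.2 180.1]
(-26, -27, 2) [276.8 180.5]
(-32, 0, 7) [317.4 173.5]
(-42, 58, -12) [401.7 151.9]
(-42, -58, -12) [233.4 152.8]
```

View pics/w9c.png

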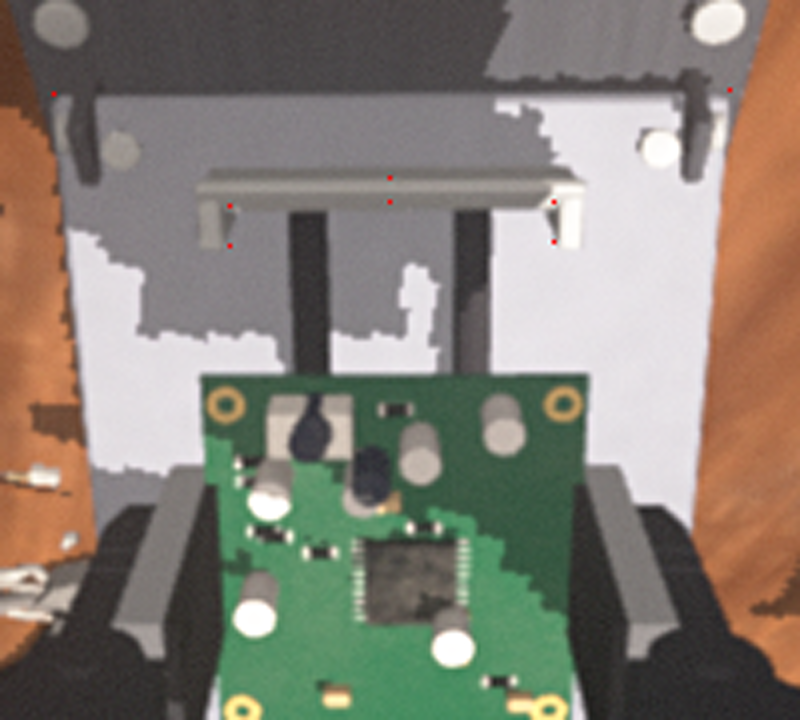

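View pics/s9c.png

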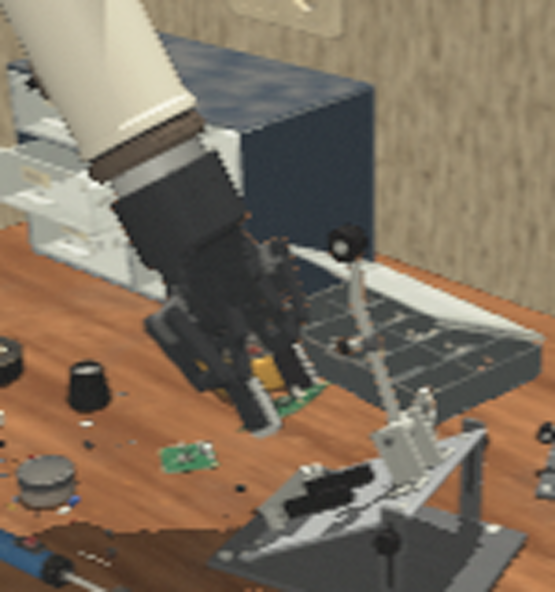

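Predicted ear and ledge points fall on the picture within about 1 px, and the raised arm is well clear of the gripper. Descending along the bed normal.

>>> {"api": "apply_moves", "payload": {"steps": [[[0.2,0.2,0.2],[0.002,-0.006,-0.013],0.6],[[0.2,0.2,0.2],[0.003,-0.012,-0.026],0.6],[[0.2,0.2,0.2],[0.005,-0.019,-0.038],0.6],[[0.2,0.2,0.2],[0.005,-0.019,-0.038],0.6],[[0.2,0.2,0.2],[0.005,-0.019,-0.038],0.6],[[0.2,0.2,0.2],[0.005,-0.019,-0.038],0.6]]}}

```text
time: 12.1
eef_pos: [533.8, 88.1, 51.4]
tcp_rot: [-1.63, 0.658, -1.385]
wrist_force: [1.0, 0.7, -0.9]
width: 44.4
```

```bash
python3 place.py; python3 -c "
from h import *
c=snap('wrist','w10')
im=c['pixels'].copy()
for f in [(-20,27,5),(-20,-27,5),(-26,0,2),(-26,27,2),(-26,-27,2),(-32,0,7),(-42,58,-12),(-42,-58,-12)]:
    u=proj(c,bed(O0,f)); cv2.circle(im,tuple(int(round(x)) for x in u),0,(0,0,255),-1)
crop({'pixels':im},'w10c',220,130,200,180,4)"; python3 place.py
```

```text
12.1 [533.8  88.1  51.4] [-0.33  0.64 -0.27  1.94  0.85  0.95 -0.92] F [ 1.   0.7 -0.9] 44.40393260681751
rel rot deg [-0.09  0.04 -0.3 ]
board in bed now [-0.7  1.1 18.3]
(1, 0, 60) shift [-0.0064  0.0183  0.037 ]
(1, 0, 15) shift [-0.0003 -0.0033 -0.002 ]
(1, 0, 1) shift [ 0.0016 -0.0101 -0.0141]
12.15 [534.   88.4  51.6] [-0.33  0.64 -0.27  1.94  0.85  0.95 -0.92] F [-0.8  0.6  0.2] 44.21949240606588
rel rot deg [-0.11  0.06 -0.32]
board in bed now [-0.8  1.4 18.6]
(1, 0, 60) shift [-0.0066  0.018   0.0367]
(1, 0, 15) shift [-0.0005 -0.0036 -0.0022]
(1, 0, 1) shift [ 0.0014 -0.0104 -0.0144]
```

View pics/w10c.png

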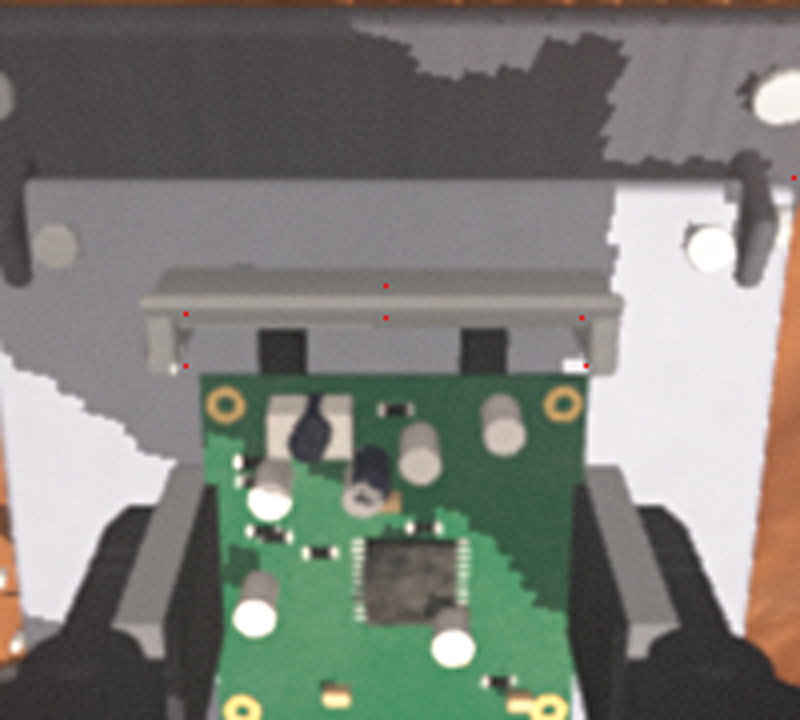

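Board sits about 1.3 mm toward +y and about 2 mm low along the slope, still 18 mm off the seat. Correcting while descending.

>>> {"api": "apply_moves", "payload": {"steps": [[[0,0,0.3],[-0.001,-0.004,-0.003],0.6],[[0,0,0.3],[0.001,-0.007,-0.007],0.6],[[0,0,0.3],[0.0015,-0.0098,-0.0115],0.6],[[0,0,0.3],[0.0015,-0.0098,-0.0115],0.6],[[0,0,0.3],[0.0015,-0.0098,-0.0115],0.6]]}}

```text
time: 12.57
eef_pos: [535.7, 77.7, 39.9]
tcp_rot: [-1.631, 0.653, -1.382]
wrist_force: [0.8, 0.5, 2.3]
width: 44.3
```

```bash
python3 -c "
from h import *
c=snap('wrist','w11')
crop(c,'w11c',220,130,200,180,4)"; python3 place.py
```

```text
12.6167 [535.6  77.6  39.9] [-0.32  0.65 -0.26  1.95  0.88  0.92 -0.93] F [0.6 0.5 1.3] 44.52346817178055
rel rot deg [-0.07  0.07 -0.59]
board in bed now [2.7 0.1 3.1]
(1, 0, 60) shift [-0.0083  0.0288  0.0484]
(1, 0, 15) shift [-0.0021  0.0071  0.0095]
(1, 0, 1) shift [-0.0002  0.0004 -0.0027]
```

View pics/w11c.png

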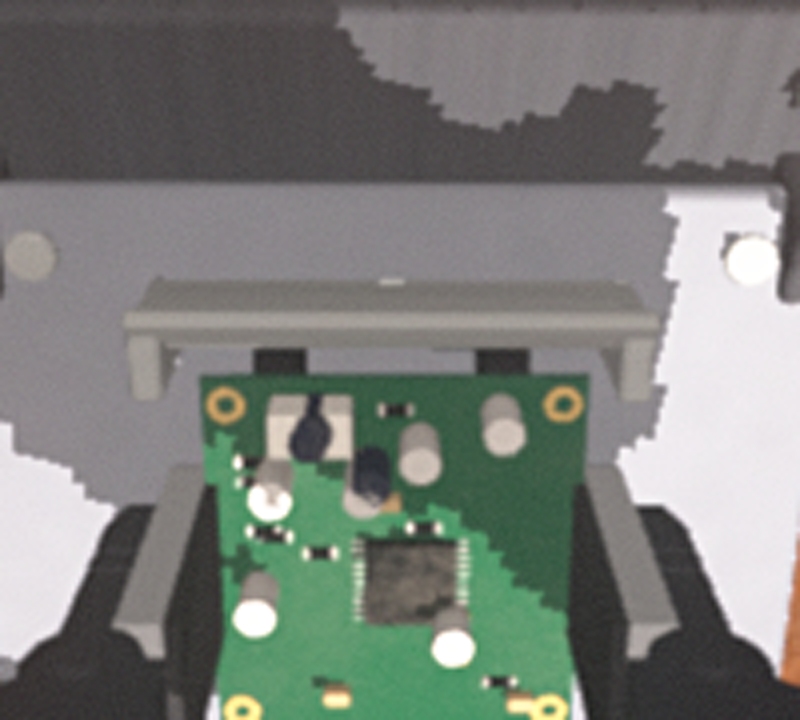

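Board is between the ears and about 3 mm off the rails. A straight-down move of 3 mm carries it on and toward the ledge.

>>> {"api": "apply_moves", "payload": {"steps": [[[0,0,0],[0,0,-0.0015],0.6],[[0,0,0],[0,0,-0.003],0.6],[[0,0,0],[0,0,-0.003],0.6],[[0,0,0],[0,0,-0.003],0.6]]}}

```text
time: 12.95
eef_pos: [535.8, 77.6, 39.6]
tcp_rot: [-1.632, 0.651, -1.386]
wrist_force: [-6.7, 2.4, 22.2]
width: 44.7
```

```bash
python3 -c "
from h import *
c=snap('wrist','w12')
crop(c,'w12c',220,130,200,180,4)
c=snap('scene','s12');crop(c,'s12c',230,150,130,90,6)"; python3 place.py
```

```text
13.05 [535.8  77.6  39.6] [-0.32  0.65 -0.25  1.95  0.88  0.92 -0.93] F [-6.   2.3 22.1] 44.159549910656004
rel rot deg [ 0.09  0.17 -0.55]
board in bed now [2.6 0.2 2.7]
(1, 0, 60) shift [-0.0084  0.0289  0.0488]
(1, 0, 15) shift [-0.0023  0.0072  0.0098]
(1, 0, 1) shift [-0.0004  0.0005 -0.0023]
```

View pics/w12c.png

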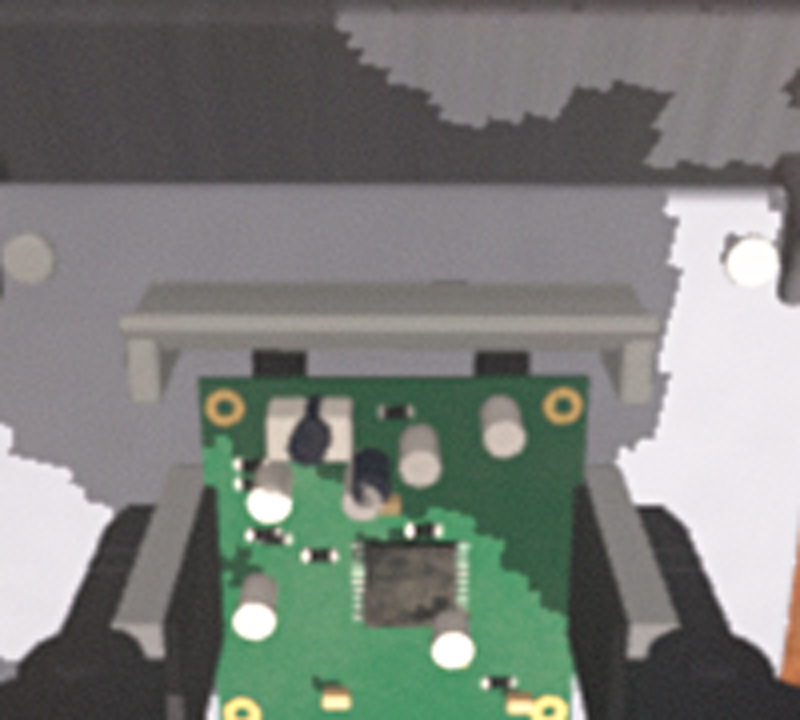

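View pics/s12c.png

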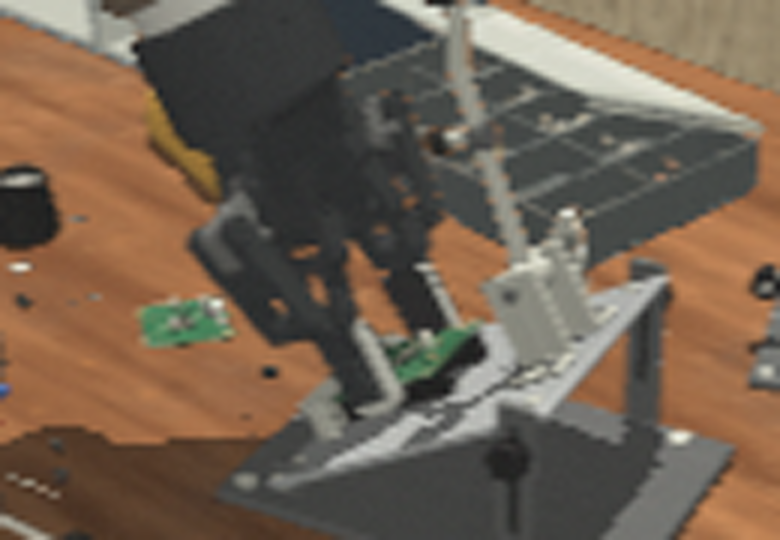

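The board is on the rails: 22 N upward and it shifted slightly in the pads. By the image, its edge is about 3 mm short of the ledge. Relieving the press and sliding 2 mm down the slope.

>>> {"api": "apply_moves", "payload": {"steps": [[[0,0,0],[0,0,0.0015],0.6],[[0,0,0],[-0.0005,0.001,0.002],0.6],[[0,0,0],[-0.0005,0.002,0.002],0.6],[[0,0,0],[-0.0005,0.002,0.002],0.6],[[0,0,0],[-0.0005,0.002,0.002],0.6]]}}

```text
time: 13.47
eef_pos: [534.5, 80.1, 38.4]
tcp_rot: [-1.631, 0.654, -1.381]
wrist_force: [-0.2, 0.6, 1.0]
width: 44.5
```

```bash
python3 -c "
from h import *
c=snap('wrist','w13')
crop(c,'w13c',220,130,200,180,4)"; python3 place.py
```

```text
13.5167 [534.5  80.1  38.4] [-0.32  0.65 -0.26  1.95  0.88  0.92 -0.93] F [-1.1  1.1  0.7] 44.53621156882616
rel rot deg [-0.09 -0.   -0.6 ]
board in bed now [-0.4 -0.4  3.1]
(1, 0, 60) shift [-0.0071  0.0263  0.05  ]
(1, 0, 15) shift [-0.001   0.0047  0.011 ]
(1, 0, 1) shift [ 0.0009 -0.0021 -0.0011]
```

View pics/w13c.png

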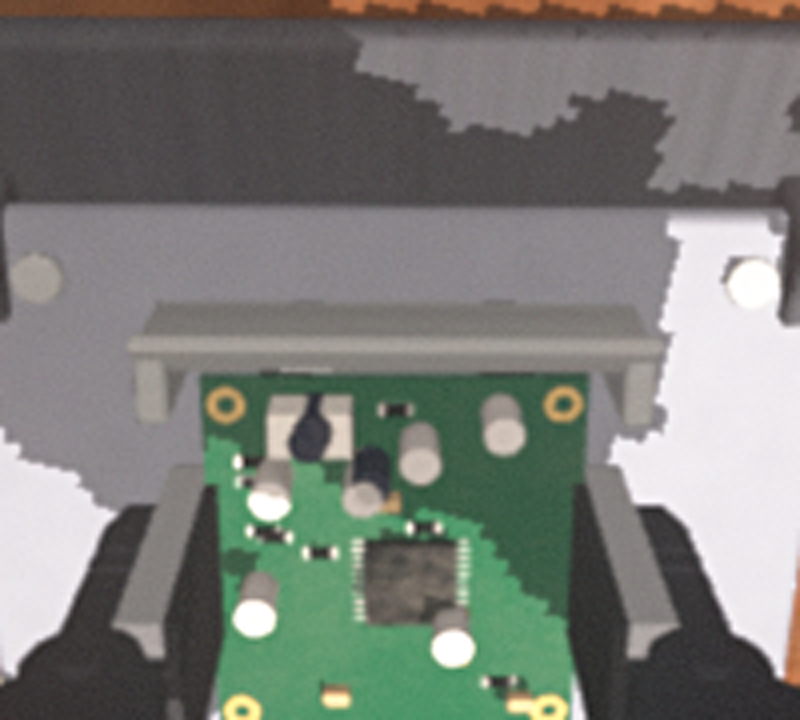

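Board edge is now within about 0.5 mm of the ledge face. Setting down 1 mm and opening.

>>> {"api": "apply_moves", "payload": {"steps": [[[0,0,0],[0.0002,-0.0007,-0.001],0.6],[[0,0,0],[0.0002,-0.0007,-0.001],0.6],[[0,0,0],[0.0002,-0.0007,-0.001],0.4],[[0,0,0],[0.0002,-0.0007,-0.001],0.25],[[0,0,0],[0.0002,-0.0007,-0.001],0.2],[[0,0,0],[0.0002,-0.0007,-0.001],0.2]]}}

```text
time: 14.02
eef_pos: [534.9, 78.8, 37.5]
tcp_rot: [-1.632, 0.654, -1.382]
wrist_force: [0.1, 0.4, -1.1]
width: 68.4
```

```bash
python3 -c "
from h import *
c=snap('wrist','w14')
crop(c,'w14c',220,130,200,180,4)"; python3 place.py
```

```text
14.0667 [534.8  78.8  37.6] [-0.32  0.66 -0.25  1.95  0.88  0.92 -0.93] F [ 0.1 -0.9 -0.4] 68.67679749293798
rel rot deg [-0.06  0.01 -0.57]
board in bed now [ 0.4 -0.4  1.7]
(1, 0, 60) shift [-0.0075  0.0276  0.0508]
(1, 0, 15) shift [-0.0013  0.006   0.0118]
(1, 0, 1) shift [ 0.0006 -0.0008 -0.0003]
```

View pics/w14c.png

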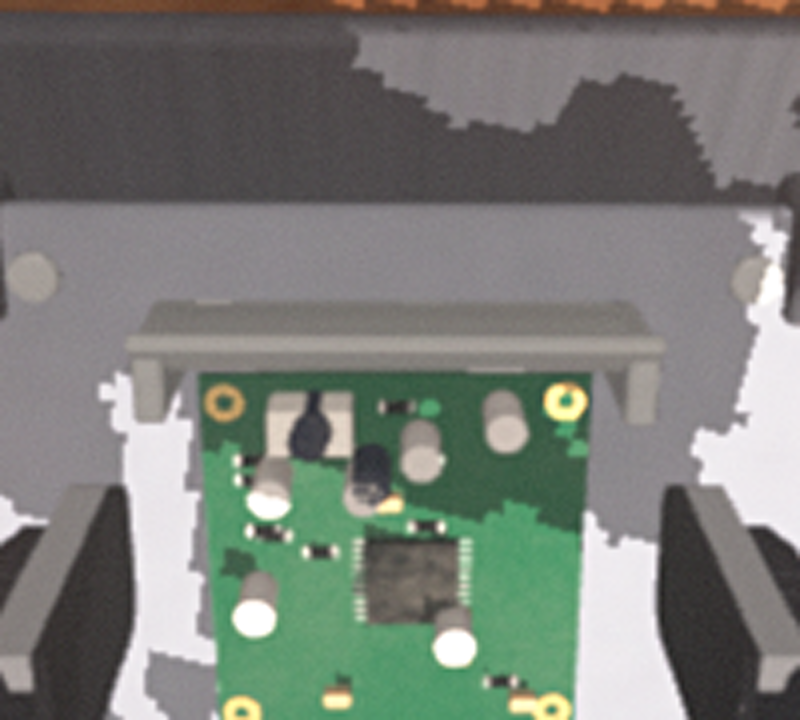

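Released: the board is down against the ledge, between the ears. Retracting along the bed normal.

>>> {"api": "apply_moves", "payload": {"steps": [[[0,0,0],[-0.003,0.01,0.017],0.2],[[0,0,0],[-0.007,0.024,0.043],0.2],[[0,0,0],[-0.01,0.036,0.065],0.2],[[0,0,0],[-0.015,0.055,0.1],0.2],[[0,0,0],[-0.02,0.072,0.13],0.2],[[0,0,0],[-0.02,0.072,0.13],0.2],[[0,0,0],[-0.02,0.072,0.13],0.2]]}}

```text
time: 14.65
eef_pos: [515.9, 153.2, 169.5]
tcp_rot: [-1.626, 0.651, -1.381]
wrist_force: [-0.7, -0.5, -0.6]
width: 68.3
```

```bash
python3 -c "
from h import *
c=snap('wrist','w15')
for f in [(-20,27,5),(-20,-27,5),(-26,0,2),(26,24,2),(26,-24,2),(-26,24,2),(-26,-24,2)]: print(f,proj(c,bed(O0,f)).round(1))
crop(c,'w15c',250,140,140,170,4)
c=snap('scene','s15');crop(c,'s15c',210,90,150,150,4)"; python3 place.py
```

```text
(-20, 27, 5) [342.9 164.2]
(-20, -27, 5) [287.2 163.9]
(-26, 0, 2) [315.1 157.3]
(26, 24, 2) [338.2 207.4]
(26, -24, 2) [291.5 207.3]
(-26, 24, 2) [339.8 157.5]
(-26, -24, 2) [290.4 157.2]
14.75 [514.6 150.  167.1] [-0.37  0.48 -0.36  1.86  0.7   1.18 -0.82] F [-0.4 -0.2  0.3] 67.9436338190148
rel rot deg [-0.01 -0.01 -0.54]
board in bed now [  1.1  -0.5 150.9]
(1, 0, 60) shift [ 0.0128 -0.0436 -0.0788]
(1, 0, 15) shift [ 0.0189 -0.0652 -0.1178]
(1, 0, 1) shift [ 0.0208 -0.072  -0.1299]
```

View pics/w15c.png

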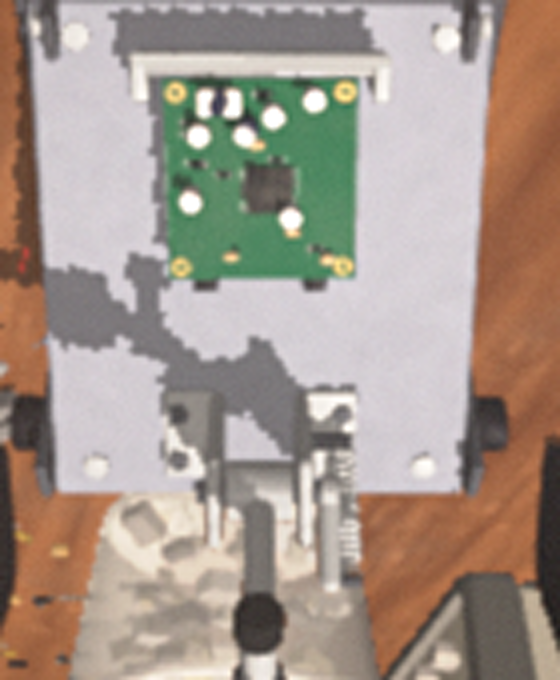

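View pics/s15c.png

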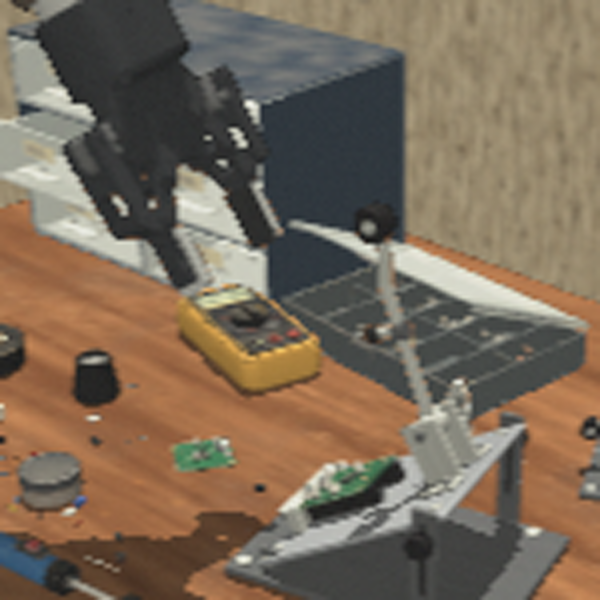

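Board is home: against the ledge, centred between the ears, bare end up, and the arm still stands back. Locating the raised grip.

```bash
python3 - <<'E'
from h import *
from bench import arm
w=load("w15");s=load("s15")
print(tri((w,314.5,295.5),(s,304,145.5)))
for th in (1.6,1.65,1.7,1.75,1.8):
  p=(77-123*np.cos(th)-6*np.sin(th),0,20+123*np.sin(th)+6*np.cos(th)); q=bed(O0,p);print(th,q.round(1),proj(w,q).round(1),proj(s,q).round(1))
st=arm.get_state();R0=R.from_rotvec(st["tcp_rot"])
Rv=np.array([[.272,0,.962],[-.962,0,.272],[0,-1,0]])
print(st["eef_pos"],(R.from_matrix(Rv)*R0.inv()).as_rotvec(degrees=True))
E
```

```text
(array([546.62499103,  89.88592005, 185.75176346]), [np.float64(25.33770973887127), np.float64(25.337709738871304)])
1.6 [532.7  89.1 204.7] [314.2 357.7] [293.7 149.1]
1.65 [534.2  83.7 207.3] [314.2 364.3] [295.9 148.5]
1.7 [535.8  78.1 209.5] [314.2 370.2] [298.2 148. ]
1.75 [537.4  72.4 211.5] [314.2 375.5] [300.6 147.6]
1.8 [539.   66.6 213.2] [314.2 380.3] [303.  147.4]
[514.61929592 149.98744864 167.14537869] [28.82166583  8.29301073 -0.5455088 ]
```

The dark blob at (314,295) in the wrist view is the foot, not the grip, so that triangulation is void. The scene view's grip at (304,145.5) fits the arm's known arc at about 1.77 rad, giving roughly (538, 70, 214). Moving above it with the tool upright.

>>> {"api": "apply_moves", "payload": {"steps": [[[5.8,1.66,-0.1],[0,0,0.035],0],[[11.5,3.3,-0.2],[0,0,0.07],0],[[17.3,5,-0.3],[0.003,-0.005,0.105],0],[[23,6.6,-0.4],[0.008,-0.02,0.133],0],[[28.8,8.3,-0.5],[0.013,-0.04,0.133],0],[[28.8,8.3,-0.5],[0.018,-0.055,0.133],0],[[28.8,8.3,-0.5],[0.018,-0.055,0.133],0],[[28.8,8.3,-0.5],[0.018,-0.055,0.133],0]]}}

```text
time: 15.42
eef_pos: [532.5, 92.7, 298.9]
tcp_rot: [-1.327, 1.01, -1.007]
wrist_force: [0.1, 0.9, 0.1]
width: 85.3
```

```bash
python3 - <<'E'
from h import *
from bench import arm
c=snap("wrist","w16");t=snap("top","t16");s=arm.get_state();print(s["time"],s["eef_pos"],R.from_rotvec(s["tcp_rot"]).as_matrix().round(3).tolist())
for g in ((538,70,214),(537,72,212)): print(proj(c,g),proj(t,g))
crop(c,"w16c",220,140,200,150,4)
E
```

```text
15.5167 [531.8797368   96.52273413 299.21289641] [[0.273, -0.002, 0.962], [-0.962, 0.001, 0.273], [-0.001, -1.0, -0.002]]
[316.9183591  229.27769413] [317.30638842 211.69314971]
[316.42132941 225.90300834] [316.57212273 212.08797141]
```

View pics/w16c.png

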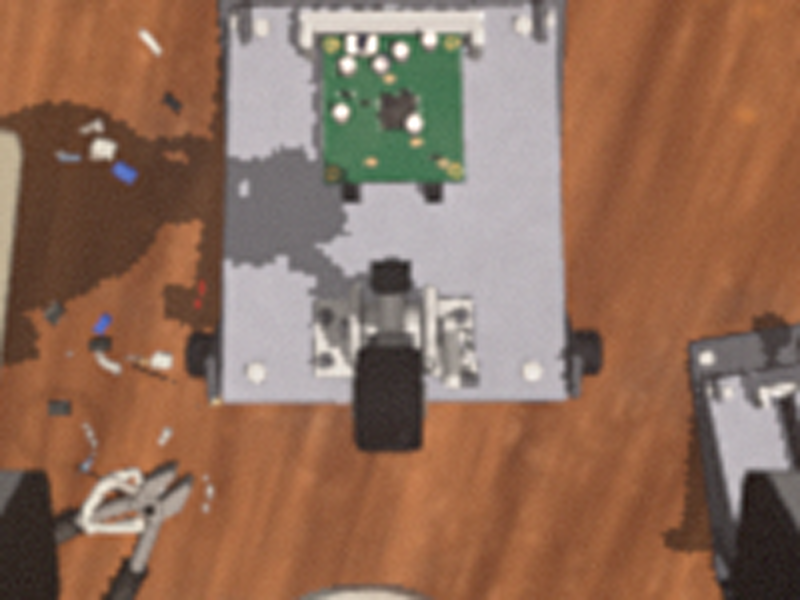

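```bash
python3 - <<'E'
from h import *
c=load("w16");s=load("s15")
print(tri((c,317,238.9),(s,304,145.5)),onz(c,317,238.9,214),onz(c,317,238.9,211))
t=load("t16");crop(t,"t16c",280,180,80,60,8)
E
```

```text
(array([539.67260434,  63.72394894, 218.45630267]), [np.float64(0.2591093134401051), np.float64(0.25910931344011484)]) [540.44769635  61.32583427 214.        ] [540.83102432  59.83984169 211.        ]
```

Consistent fix on the grip: (539.7, 63.7, 218.5), with residual 0.3 mm and 121.7 mm from the hinge against 123. Straddling it and pinching.

>>> {"api": "apply_moves", "payload": {"steps": [[[0,0,0],[0.008,-0.033,0],0],[[0,0,0],[0.008,-0.033,-0.035],0],[[0,0,0],[0.008,-0.033,-0.07],0],[[0,0,0],[0.008,-0.033,-0.099],0],[[0,0,0],[0.008,-0.033,-0.099],0],[[0,0,0],[0.008,-0.033,-0.099],0.3],[[0,0,0],[0.008,-0.033,-0.099],0.3]]}}

```text
time: 16.1
eef_pos: [541.6, 64.8, 203.0]
tcp_rot: [-1.326, 1.0, -1.002]
wrist_force: [-0.1, 0.1, 0.3]
width: 64.0
```

```bash
python3 - <<'E'
from h import *
from bench import arm
c=snap("wrist","w17");s=arm.get_state();print(s["time"],s["eef_pos"],s["width"],s["wrist_force"],s["qpos"].round(2))
E
```

```text
16.15 [542.19117559  64.57828242 203.69821875] 59.734226514109935 [ 1.04970299 -0.09769433  0.46612346] [ 0.14  0.34 -0.37  1.85  0.14  0.98 -0.02]
```

View pics/w17.png

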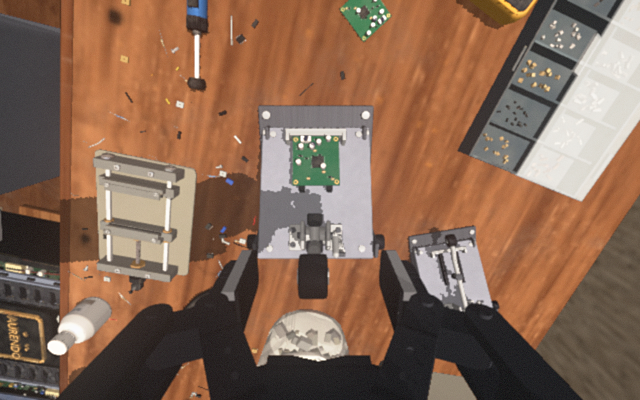

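The grip (313,275) is about 2.5 mm off the fingers' mid line. Correcting, then closing.

>>> {"api": "apply_moves", "payload": {"steps": [[[0,0,0],[-0.0025,-0.001,-0.003],0.3],[[0,0,0],[-0.0025,-0.001,-0.003],0.5],[[0,0,0],[-0.0025,-0.001,-0.003],0.7],[[0,0,0],[-0.0025,-0.001,-0.003],0.9],[[0,0,0],[-0.0025,-0.001,-0.003],0.9],[[0,0,0],[-0.0025,-0.001,-0.003],0.9],[[0,0,0],[-0.0025,-0.001,-0.003],0.9],[[0,0,0],[-0.0025,-0.001,-0.003],0.9]]}}

```text
time: 16.82
eef_pos: [539.4, 62.3, 199.6]
tcp_rot: [-1.324, 1.001, -1.004]
wrist_force: [3.3, 0.6, 4.4]
width: 12.9
```

```bash
python3 - <<'E'
from h import *
from bench import arm
c=snap("wrist","w18");s=arm.get_state();print(s["time"],s["eef_pos"],s["width"],s["wrist_force"])
O=O0+[0,0,2.7]
piv=bed(O,(77,0,20)); ex,ez=bedR()[:,0],bedR()[:,2]
ang=lambda g:(np.arctan2((g-piv)@ez,-(g-piv)@ex)-np.arctan2(6,123))
g=np.array([539.7,63.7,218.5]); print("angle",ang(g),np.linalg.norm(g-piv))
th0=1.8
f=lambda th:bed(O,(77-123*np.cos(th)-6*np.sin(th),0,20+123*np.sin(th)+6*np.cos(th)))
for th in np.arange(1.8,-.01,-.1): print(round(th,2),((f(th)-f(th0))/1000).round(4),((f(th)-f(th+.1))/1000).round(4))
E
```

```text
16.8667 [539.37431634  62.28277431 199.54744079] 13.097766201786783 [ 2.09124815 -0.25844631  4.63004615]
angle 1.736694248764719 121.95401857800884
1.8 [0. 0. 0.] [-0.0034  0.0119 -0.0026]
1.7 [-0.0033  0.0115 -0.0037] [-0.0033  0.0115 -0.0037]
1.6 [-0.0064  0.0225 -0.0085] [-0.0031  0.011  -0.0048]
1.5 [-0.0093  0.0329 -0.0143] [-0.0029  0.0104 -0.0058]
1.4 [-0.0121  0.0426 -0.0212] [-0.0027  0.0097 -0.0068]
1.3 [-0.0146  0.0515 -0.0289] [-0.0025  0.0089 -0.0078]
1.2 [-0.0168  0.0594 -0.0375] [-0.0023  0.008  -0.0086]
1.1 [-0.0188  0.0664 -0.0469] [-0.002   0.007  -0.0094]
1.0 [-0.0205  0.0724 -0.0569] [-0.0017  0.0059 -0.01  ]
0.9 [-0.0219  0.0772 -0.0675] [-0.0014  0.0048 -0.0106]
0.8 [-0.0229  0.0809 -0.0786] [-0.001   0.0037 -0.0111]
0.7 [-0.0236  0.0834 -0.09  ] [-0.0007  0.0025 -0.0114]
0.6 [-0.024   0.0847 -0.1016] [-0.0004  0.0013 -0.0116]
0.5 [-0.024   0.0847 -0.1134] [-0.      0.     -0.0118]
0.4 [-0.0236  0.0835 -0.1252] [ 0.0003 -0.0012 -0.0118]
0.3 [-0.0229  0.0811 -0.1368] [ 0.0007 -0.0024 -0.0117]
0.2 [-0.0219  0.0775 -0.1482] [ 0.001  -0.0036 -0.0114]
0.1 [-0.0206  0.0727 -0.1593] [ 0.0013 -0.0048 -0.0111]
-0.0 [-0.0189  0.0668 -0.1699] [ 0.0017 -0.0059 -0.0106]
```

View pics/w18.png

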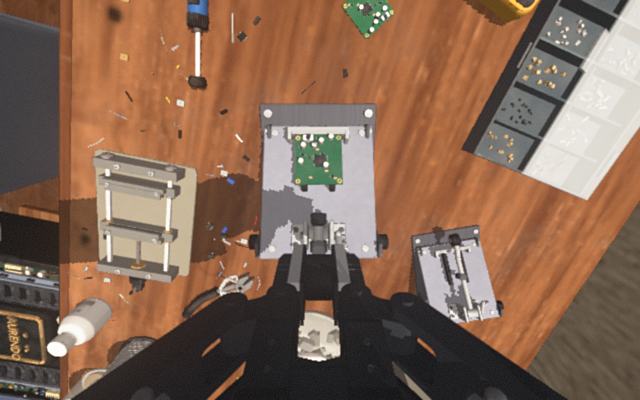

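Pinched again: width 13.1, grip centred. Bringing the arm over along its arc at about 1.2 rad/s.

>>> {"api": "apply_moves", "payload": {"steps": [[[0,0,0],[-0.0016,0.0057,-0.002],0.9],[[0,0,0],[-0.0047,0.0167,-0.0067],0.9],[[0,0,0],[-0.0076,0.0271,-0.0125],0.9],[[0,0,0],[-0.0104,0.0368,-0.0194],0.9],[[0,0,0],[-0.0129,0.0457,-0.0271],0.9],[[0,0,0],[-0.0151,0.0536,-0.0357],0.9],[[0,0,0],[-0.0171,0.0606,-0.0451],0.9],[[0,0,0],[-0.0188,0.0666,-0.0551],0.9]]}}

```text
time: 17.53
eef_pos: [520.1, 130.2, 144.5]
tcp_rot: [-1.325, 1.001, -1.003]
wrist_force: [0.5, 1.6, 7.6]
width: 13.2
```

>>> {"api": "apply_moves", "payload": {"steps": [[[0,0,0],[-0.0014,0.0048,-0.0106],0.9],[[0,0,0],[-0.0024,0.0085,-0.0217],0.9],[[0,0,0],[-0.0031,0.011,-0.0331],0.9],[[0,0,0],[-0.0035,0.0123,-0.0447],0.9],[[0,0,0],[-0.0035,0.0123,-0.0565],0.9],[[0,0,0],[-0.0031,0.0111,-0.0683],0.9],[[0,0,0],[-0.0024,0.0087,-0.0799],0.9],[[0,0,0],[-0.002,0.007,-0.0856],0.9]]}}

```text
time: 18.2
eef_pos: [516.8, 141.6, 57.4]
tcp_rot: [-1.322, 1.001, -0.996]
wrist_force: [-0.2, 13.4, 0.5]
width: 12.9
```

```bash
python3 - <<'E'
from h import *
from bench import arm
c=snap("scene","s19");s=arm.get_state();print(s["time"],s["eef_pos"],s["width"],s["wrist_force"])
crop(c,"s19c",220,120,130,120,5)
E
```

```text
18.25 [516.84968807 141.50115734  56.80428064] 12.724466820059323 [-0.19679987 12.53333702 -0.80658474]
```

View pics/s19c.png

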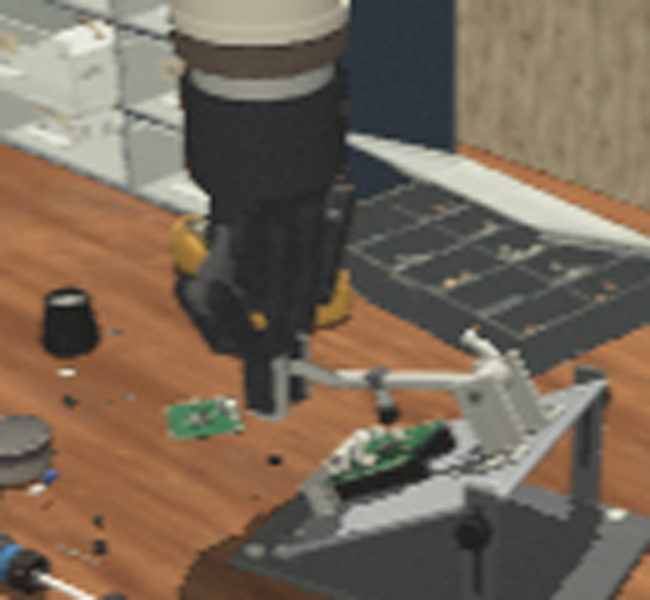

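Arm at about 0.3 rad, foot still above the bare end. Easing down more slowly.

>>> {"api": "apply_moves", "payload": {"steps": [[[0,0,0],[0.0003,0,-0.0028],0.9],[[0,0,0],[0.0005,-0.0009,-0.0057],0.9],[[0,0,0],[0.0008,-0.0022,-0.0085],0.9],[[0,0,0],[0.0011,-0.0034,-0.0113],0.9],[[0,0,0],[0.0014,-0.0046,-0.0141],0.9],[[0,0,0],[0.0014,-0.0046,-0.0141],0.9]]}}

```text
time: 18.75
eef_pos: [518.1, 137.0, 43.5]
tcp_rot: [-1.323, 1.002, -0.996]
wrist_force: [-1.3, 13.4, -1.9]
width: 13.1
```

```bash
python3 - <<'E'
from h import *
from bench import arm
c=snap("scene","s20");s=arm.get_state();print(s["time"],s["eef_pos"],s["width"],s["wrist_force"])
crop(c,"s20c",250,170,90,70,8)
E
```

```text
18.8 [518.10467812 137.10348645  43.68047248] 13.053497031613427 [ 0.08253941 13.30659035 -2.25175034]
```

View pics/s20c.png

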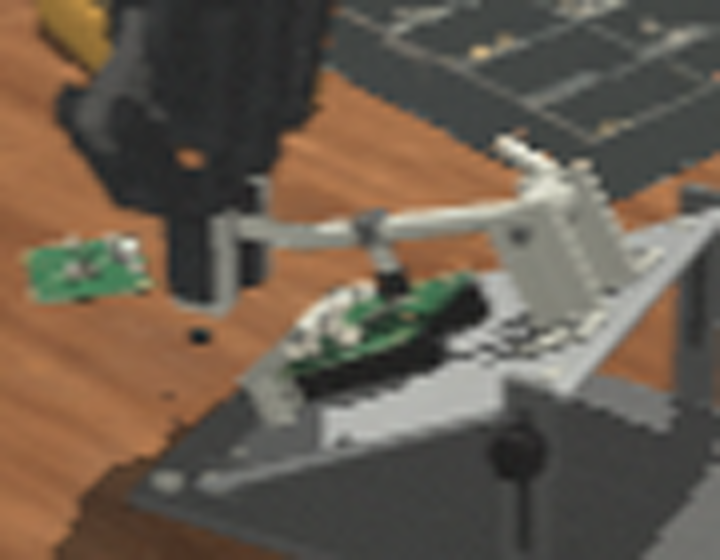

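>>> {"api": "apply_moves", "payload": {"steps": [[[0,0,0],[0.0003,-0.0005,-0.0016],0.9],[[0,0,0],[0.0005,-0.001,-0.0032],0.9],[[0,0,0],[0.0007,-0.0016,-0.0048],0.9],[[0,0,0],[0.001,-0.0022,-0.0064],0.9],[[0,0,0],[0.0012,-0.0028,-0.008],0.9],[[0,0,0],[0.0012,-0.0028,-0.008],0.9]]}}

```text
time: 19.3
eef_pos: [519.1, 133.5, 35.4]
tcp_rot: [-1.324, 1.002, -0.996]
wrist_force: [-0.7, 11.7, -3.7]
width: 13.1
```

```bash
python3 - <<'E'
from h import *
from bench import arm
c=snap("scene","s21");s=arm.get_state();print(s["time"],s["eef_pos"],s["width"],s["wrist_force"])
crop(c,"s21c",250,170,90,70,8)
E
```

```text
19.35 [519.10296894 133.48585988  35.52719251] 12.909950785139126 [ 1.10132567 12.11399819 -3.61908101]
```

View pics/s21c.png

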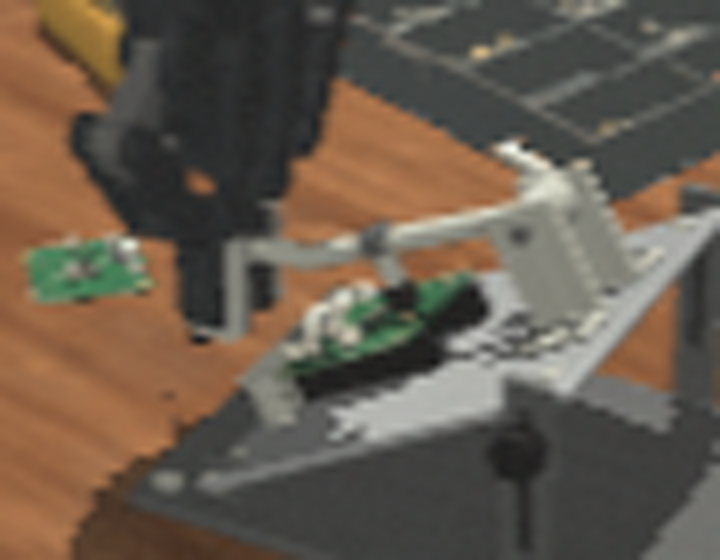

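Foot is nearly on the board, and the spring still pulls the tool down 3.6 N. Continuing in 1 mm rows.

>>> {"api": "apply_moves", "payload": {"steps": [[[0,0,0],[0.0001,-0.0003,-0.001],0.9],[[0,0,0],[0.0003,-0.0007,-0.002],0.9],[[0,0,0],[0.0005,-0.001,-0.003],0.9],[[0,0,0],[0.0005,-0.001,-0.003],0.9]]}}

```text
time: 19.68
eef_pos: [519.4, 132.5, 33.1]
tcp_rot: [-1.324, 1.002, -0.997]
wrist_force: [-2.7, 9.8, 4.1]
width: 12.9
```

>>> {"api": "apply_moves", "payload": {"steps": [[[0,0,0],[0.0001,-0.0003,-0.001],0.9],[[0,0,0],[0.0003,-0.0007,-0.002],0.9],[[0,0,0],[0.0003,-0.0007,-0.002],0.9]]}}

```text
time: 19.93
eef_pos: [519.6, 132.2, 32.4]
tcp_rot: [-1.324, 1.002, -0.996]
wrist_force: [-7.0, 9.9, 17.9]
width: 12.7
```

```bash
python3 - <<'E'
from h import *
from bench import arm
c=snap("scene","s22");s=arm.get_state();print(s["time"],s["eef_pos"],s["width"],s["wrist_force"])
crop(c,"s22c",250,170,90,70,8)
E
```

```text
19.9833 [519.56001765 132.23066659  32.45371096] 12.810664004578873 [-7.50598879 10.58436767 16.61650178]
```

View pics/s22c.png

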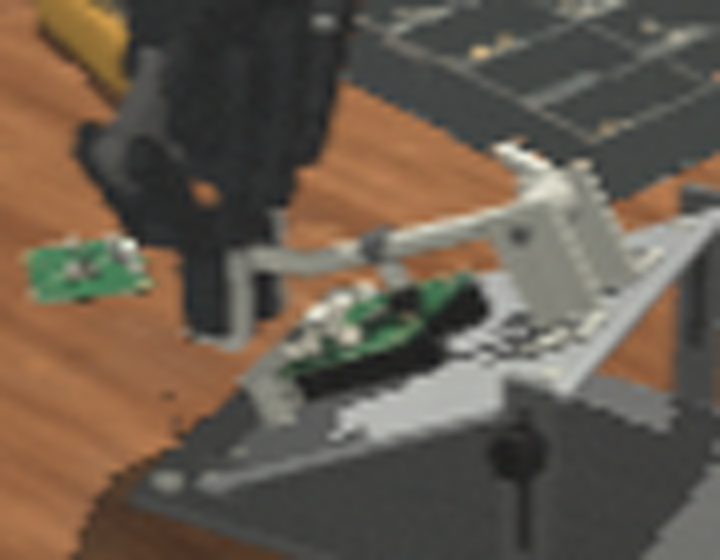

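The foot bears on the board; force has reversed to +17 N on the tool. Easing the extra press off by 1.5 mm, then opening.

>>> {"api": "apply_moves", "payload": {"steps": [[[0,0,0],[0,0.0005,0.0015],0.9],[[0,0,0],[0,0.0005,0.0015],0.9],[[0,0,0],[0,0.0005,0.0015],0.75],[[0,0,0],[0,0.0005,0.0015],0.6],[[0,0,0],[0,0.0005,0.0015],0.4],[[0,0,0],[0,0.0005,0.0015],0.3],[[0,0,0],[0,0.0005,0.0015],0.3]]}}

```text
time: 20.57
eef_pos: [520.8, 126.4, 32.2]
tcp_rot: [-1.326, 1.004, -1.004]
wrist_force: [-0.3, -0.2, 0.3]
width: 59.8
```

```bash
python3 - <<'E'
from h import *
from bench import arm
c=snap("wrist","w23");s=arm.get_state();print(s["time"],s["eef_pos"],s["width"],s["wrist_force"])
E
```

```text
20.6167 [520.90207166 126.52404167  32.27065435] 59.48908688598723 [ 0.41231775 -0.37198226 -0.51704256]
```

View pics/w23.png

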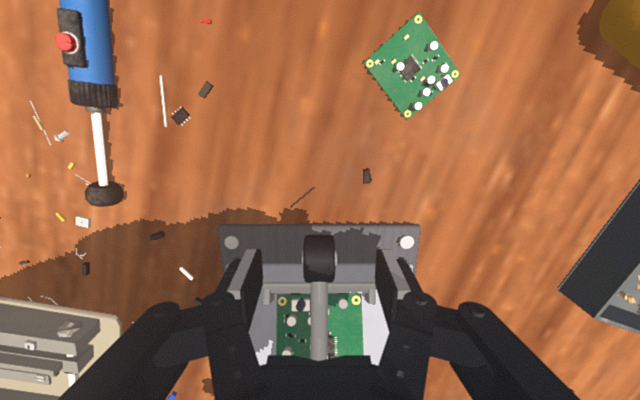

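Let go: forces are near zero and nothing is touching. Withdrawing upward.

>>> {"api": "apply_moves", "payload": {"steps": [[[0,0,0],[0,0.004,0.01],0.2],[[0,0,0],[0,0.006,0.04],0.2],[[0,0,0],[0,0.006,0.08],0.2],[[0,0,0],[0,0.006,0.12],0.2],[[0,0,0],[0,0.006,0.16],0.2],[[0,0,0],[0,0.006,0.18],0.2],[[0,0,0],[0,0.006,0.18],0.2]]}}

```text
time: 21.2
eef_pos: [524.5, 134.7, 219.2]
tcp_rot: [-1.318, 0.995, -1.008]
wrist_force: [0.5, 0.1, -0.0]
width: 68.6
```

```bash
python3 - <<'E'
from h import *
from bench import arm
c=snap("wrist","w24");s=arm.get_state();print(s["time"],s["eef_pos"],s["width"],s["wrist_force"])
crop(c,"w24c",260,160,120,110,6)
c2=snap("scene","s24");crop(c2,"s24c",170,140,190,120,4.2)
snap("top","t24")
O=O0+[.2,-.6,2.5]
for th in (0,.06,.12):
  p=(77-123*np.cos(th)-6*np.sin(th),0,20+123*np.sin(th)+6*np.cos(th)); q=bed(O,p);print(th,proj(c,q).round(1),proj(c2,q).round(1))
E
```

```text
21.25 [523.04031127 133.97808765 216.36394178] 68.38574950364317 [-0.07631941  0.12838645 -0.24768172]
0 [311.7 175.7] [279.2 205. ]
0.06 [311.7 173.8] [277.8 202.5]
0.12 [311.6 172.2] [276.5 199.9]
```

View pics/w24c.png

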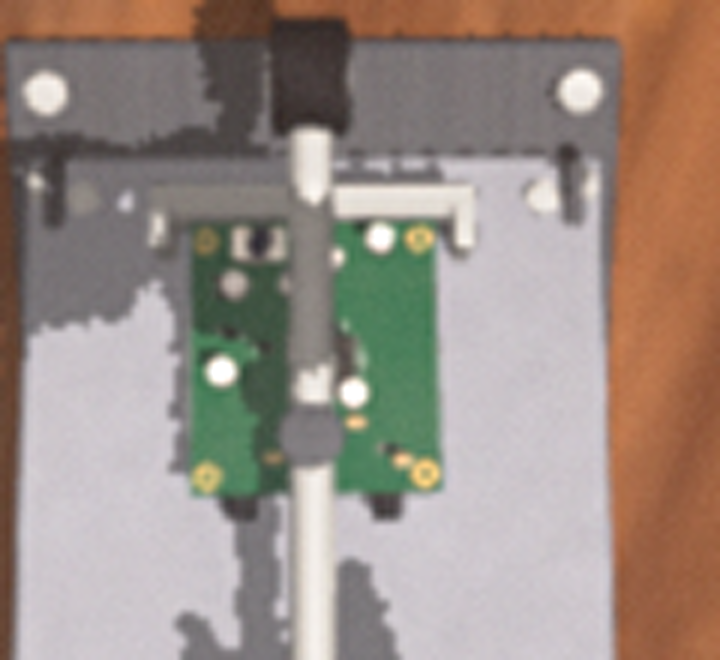

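View pics/s24c.png

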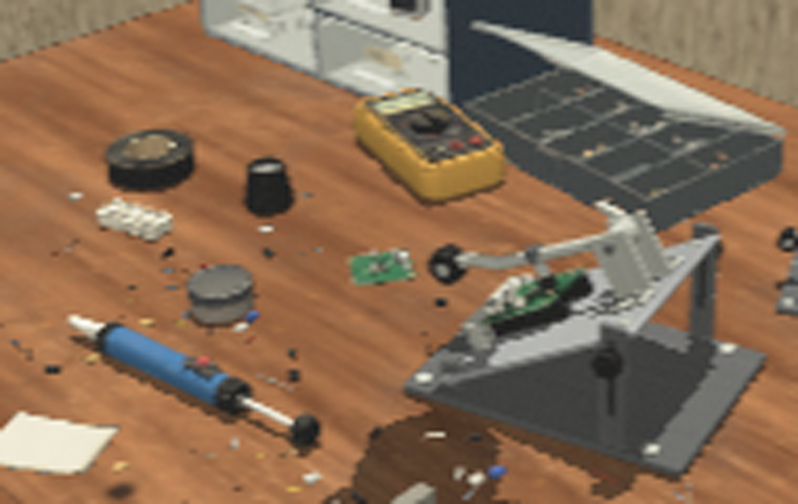

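Final look: the foot at (310,437) in the crop sits on the bare part of the board. The board's crowded edge is at the ledge, between the ears, and the tin is upright in place. In the scene view the grip is about 3 px above its start, consistent with about 0.06 rad. Handing in.

```bash
python3 -c "
from bench import arm
print(arm.job_done())"
```

```text
the job is handed in; nothing more can be done
None
```

The job is done and handed in at about 21 s of the 72 s allowed; the hand-in reports no verdict.

**What I did:**
- I pinched the round grip and swung the hold-down arm back until it stood by itself.
- I lifted the board off the tin by its 52 mm edges and laid it on the rails, bare end up the slope. Its crowded edge went down to the ledge, between the ears.
- I then brought the arm over at about 1.2 rad/s, slowed for the last part, and let go once the foot bore on the board.

**Last checks:**
- **Board:** it looked flat, square and centred between the ears, with its edge at the ledge.
- **Arm:** the foot is on the bare part. The grip sits about 3 px above its unloaded position, which fits about 0.06 rad.
- **Robot and bench:** the wrist force was near zero after withdrawing. The tin was upright and in place, and nothing near the stand looked moved.

**What disagreed or was not measured:**
- **Board's starting direction:** I took the task text to say the bare end started facing away from the robot. In the pictures it was the crowded end that did, and I followed the pictures.
- **Rail height:** the rails were about 2.5 mm higher than my first estimate. The board met them with 22 N before I eased off.
- **Raised grip:** my first fix mistook the foot for the grip. I dropped it and measured again.
- **Foot force:** I did not measure the force after letting go. While still held, the load on the tool reversed from 3.6 N down to about 17 N up as the foot came to bear.

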